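# Make up two nest-box kits

## Task

Make up two nest-box kits: the sanding block and the red pencil go in the red tray; the pale perch block, the round plug and the blue pencil go in the blue tray. Lay the block, perch and plug flat on the floor of their tray, beside one another, and stand each pencil in its tray's cup (it may lean there). Draw the pencils straight up out of their light stand so that it neither tips nor shifts, and leave the dark perch block and the wax tin where they are.

Things in the scene. Friction and masses are not known exactly. Their poses are not given: they have to be found in the camera images.
- sanding_block_mid (a point): Sanding block, tan cork top on a red-brown base, 62 x 110 x 38 mm, lying flat on the bench. This point is its centre, half-way up; z up, y along its length.
- pale_perch_mid (a point): Pale sawn wooden perch block, 45 x 85 x 26 mm, lying flat on the bench. This point is its centre, half-way up; z up, y along its length.
- plug_mid (a point): Round brown wooden plug (the disc cut from a birdhouse front), diameter 46 mm, 20 mm high, lying flat on the bench. This point is its centre, half-way up; z up.
- red_pencil_mid (a point): Red flat carpenter pencil with a sharpened wooden point, 159 mm long, 13 mm wide, 9 mm thick, 12 g. At the start it stands upright, point up, in the pencil stand, its foot 10 mm above the bench, the top 20 mm are the point. This point is its centre, half-way along. Its y axis runs along the pencil from point to foot (downward while it stands), x along its 13 mm width, z through its 9 mm thickness.
- blue_pencil_mid (a point): Blue flat carpenter pencil with a sharpened wooden point, 159 mm long, 13 mm wide, 9 mm thick, 12 g. At the start it stands upright, point up, in the pencil stand, its foot 10 mm above the bench, the top 20 mm are the point. This point is its centre, half-way along. Its y axis runs along the pencil from point to foot (downward while it stands), x along its 13 mm width, z through its 9 mm thickness.
- red_tray: Fixed open red steel tray with black rubber floor, 240 mm (its x) by 140 mm (its y); floor 3 mm, walls 3 mm thick, 24 mm high. On the floor at x=+90 mm, y=0 stands a cup of the same colour: outside 39 mm, bore 33 mm, rim 53 mm above the bench, inner floor sloping from 12 mm (-x side) to 6 mm (+x side), so a pencil let go leans to +x. Free floor: x -117 to +70 mm. Origin: centre of underside; z up.
- blue_tray: Fixed open blue steel tray with black rubber floor, 240 mm (its x) by 140 mm (its y); floor 3 mm, walls 3 mm thick, 24 mm high. On the floor at x=+90 mm, y=0 stands a cup of the same colour: outside 39 mm, bore 33 mm, rim 53 mm above the bench, inner floor sloping from 12 mm (-x side) to 6 mm (+x side), so a pencil let go leans to +x. Free floor: x -117 to +70 mm. Origin: centre of underside; z up.
- pencil_stand: Light, loose wooden block (about 100 g), 56 mm along its x, 110 mm along its y, 55 mm high, with two upright slots 45 mm deep at y = +27 and -27 mm, each holding one pencil with 1.6 mm of play, the pencil's 9 mm thickness along the stand's x. Which colour is in which slot varies. Origin: centre of the underside; z up.
- dark_perch_mid (a point): Bystander: dark, scorched perch block, 40 x 80 x 22 mm, loose on the bench; not part of the kits. Centre, half-way up.
- wax_tin_mid (a point): Bystander: round yellow-brown tin, diameter 67 mm, 36 mm high, loose on the bench; not part of the kits. Centre, half-way up.
Not all that is in view belongs to the job. What is meant by the part that bears plug_mid is not orange, and is the larger of those in its own colour. What is shaped like the part that bears pale_perch_mid but pink is not meant.

How it is judged:
By the outcome, as a careful person would: the job done as asked, in the order asked, and still so for the second after the job is handed in, with the robot touching nothing.
It also fails if it takes over 138 s, if anything falls off the work surface, if the arm or the gripper's body presses on something with over 40 N, if the wrist force passes 120 N, or if a joint passes its speed limit or range.

## Robot

A 6-joint arm with a two-finger parallel gripper is mounted at the origin on a cart in front of the work surface, level with it; the furniture and walls round the work are solid. World frame = base frame: x ahead of the robot, y to its left, z up, the work surface at z = 0. Lengths are in m, angles in rad, forces in N, time in s.
With the tool pointing down it reaches from about 0.375 to 0.9 m from the base axis. Payload 3.1 kg.
Tool frame: the origin (TCP) lies midway between the tips of the shut fingers; the grasp point (between the pads) lies 19 mm behind it; x points along the fingers, y is the direction in which the jaws open and shut, and the axes are right-handed (so a half turn about x gives the same grasp; the last joint's range is limited). The gripper opens to 87 mm and grips with 3 to 60 N. Pads are 19 mm wide; open, the fingers measure 117 mm over their backs; the gripper's body (75 mm by 190 mm) begins 51 mm behind the grasp point.
Start: joints at [1.155, 0.527, 1.433, -0, 1.181, -0.178], TCP at [0.147, 0.607, 0.223] pointing down, gripper open.
Joint ranges: [-3.08, 3.08], [-0.75, 2.2], [0.22, 2.44], [-1.43, 4.57], [0, 2.65], [-2.85, 2.85]. Speed limits (rad/s): [2.79, 2.79, 3.14, 3.14, 3.14, 3.14].

## Interface

Orientations are given as a unit quaternion [x, y, z, w].
In Python, from rig import get_obs, imaging, robot gives the robot as it stands.
- The arm moves only by the shell command python3 -m inch 'ROWS' [FORCE]. ROWS is JSON, a list of rows, each a list of 3 entries, a list of its own where there are three numbers: the finger opening in mm, from 0 to 87, then the shift along the tool's x, y, z in mm, then the turn, a rotation vector about the tool's x, y, z in degrees. In form: [[grip, [dx, dy, dz], [wx, wy, wz]], ...]. A call has 1 to 12 rows; each row shifts and turns the pose as measured when the row begins, along the tool's axes as they then stand; what a row does not reach is not made up. A row lasts 1/8 s, in which the tool goes at most 62.5 mm and 10.7 degrees, less where a joint would pass 70% of its speed; a pose out of reach is approached as far as the arm can. A call with a gripper value outside its range is refused whole. The fingers move at their own pace and stop on an object; FORCE is the grip in N (left out, the last holds). Time passes only in rows, so rows that do not move let the fingers close. It gives the time, the measured TCP pose, the force and the opening at its end, in the units of the state.
- get_obs(): the state, without advancing time (a new reading comes with each control period).
- imaging.camera(name): name is "side" or "top"; returns the picture (400x640x3 uint8, red, green, blue); there is no depth.
- imaging.camera_params(name): a dict with "camera_matrix" (3x3 intrinsics, pixels), "k1" (the pictures are not rectified: a ray, as slopes to the right and down, at radius r is drawn at 1 + k1 r^2 times it, then the intrinsics apply), "xyz" and "rotation" of the camera in the world. Camera axes: x right, y down, z forward; pixel columns grow to the right and rows downward; lengths in m; the calibration is good to about 2 mm. A picture is of the moment at which its call begins. camera_params takes no time and is no camera call.
- robot.hand_in(): hands the job in, once; it reports no verdict.
Trained networks look in the newest picture that a camera, given by its name, has taken for a name from the list of things; names that differ only in an ending like _2 or _b are one class to them, and where a whole thing is asked for, a point or a joint stands for the part that bears it (a point fixed in the world has none). Each returns a list of dicts, best first, with "confidence" (0 to 1); they miss things now and then, are a little off and sometimes report something else, mostly with a low value. They report only what shows in the picture. A call takes as long as a camera call. They do not tell look-alikes from the thing itself.
- imaging.cut_out(camera, target): "pixels" (400x640 bool, what is visible of it) and "box" ([centre column, centre row, width, height] in pixels, round what is visible of it).
- imaging.tip_of(camera, target): "pixel" ([column, row] in pixels: a listed point, or the origin of a listed thing).
The state is a dict: "time": time; "q": joint angles; "joint_velocities": joint speeds; "joint_torque": joint torques, N m; "position": TCP position; "tool_rot": TCP orientation; "ft_force": force on the tool from outside, world axes, zero at the start; "moment": the same for the moment, N m; "grip_width": finger opening in m.
Only numpy, scipy, OpenCV 4.12 (cv2) and the standard library are available. Lean on these libraries where they do the work, as an engineer would, in place of code of your own. Each camera call takes 0.05 s, during which the arm holds its last target. There are 200 camera calls.

## Working session

There is one attempt and no reset: what is moved stays moved. The work goes in short steps, Python scripts to look and compute and a shell command to move; the robot and the scene stay as the last step left them, time stands still between calls to the robot, and variables do not carry over. Pictures are saved under pics/ and viewed, about 12 in all and at most 16, crops included, and the job is handed in when it is done.

```bash
ls; mkdir -p pics
python3 - <<'E'
from rig import get_obs, imaging, robot
import cv2,numpy as np
o=get_obs();print({k:np.round(v,3) for k,v in o.items()})
for c in("top","side"):
    im=imaging.camera(c);cv2.imwrite(f"pics/{c}0.png",im[:,:,::-1]);p=imaging.camera_params(c);print(p)
    for t in["sanding_block_mid","pale_perch_mid","plug_mid","red_pencil_mid","blue_pencil_mid","red_tray","blue_tray","pencil_stand","dark_perch_mid","wax_tin_mid"]:
        print(c,t,[(np.round(d["pixel"],1).tolist(),round(d["confidence"],2)) for d in imaging.tip_of(c,t)][:4])
E
```

```text
pics
{'time': np.float64(0.0), 'q': array([ 1.154,  0.528,  1.434, -0.   ,  1.181, -0.179]), 'joint_velocities': array([ 0.   ,  0.001,  0.   ,  0.001, -0.   , -0.   ]), 'joint_torque': array([-1.0000e-03, -4.4004e+01, -1.7659e+01,  6.3000e-02,  5.8000e-02,
       -0.0000e+00]), 'position': array([0.147, 0.607, 0.222]), 'tool_rot': array([ 0.083,  0.702, -0.085,  0.702]), 'ft_force': array([-0.008, -0.859,  0.264]), 'moment': array([-0.006, -0.009, -0.016]), 'grip_width': np.float64(0.087)}
{'camera_matrix': array([[398.59171814,   0.        , 319.68668006],
       [  0.        , 398.59171814, 195.55353699],
       [  0.        ,   0.        ,   1.        ]]), 'k1': 0.0012061480585921107, 'xyz': array([ 0.40959214, -0.00924928,  1.1796983 ]), 'rotation': array([ 0.71359028, -0.69849458,  0.03155942, -0.04356868])}
top sanding_block_mid [([281.0, 206.5], 0.86)]
top pale_perch_mid [([304.8, 249.7], 0.72), ([323.1, 206.7], 0.7)]
top plug_mid [([365.8, 210.3], 0.72), ([370.4, 236.1], 0.55), ([345.3, 242.2], 0.46)]
top red_pencil_mid [([371.9, 154.1], 0.62)]
top blue_pencil_mid [([349.9, 
[... 423 characters left out ...]
        ,   0.        ,   1.        ]]), 'k1': -0.039533124438454394, 'xyz': array([ 0.48163616, -0.93283916,  0.83186122]), 'rotation': array([ 0.89790217, -0.03300056,  0.00697527, -0.43890091])}
side sanding_block_mid [([307.5, 195.4], 0.93)]
side pale_perch_mid [([313.8, 228.4], 0.8), ([265.3, 219.4], 0.68)]
side plug_mid [([267.1, 249.4], 0.78), ([282.3, 271.7], 0.66), ([313.6, 265.9], 0.61)]
side red_pencil_mid [([374.6, 239.0], 0.73)]
side blue_pencil_mid [([373.8, 225.5], 0.72)]
side red_tray [([311.9, 341.3], 0.78)]
side blue_tray [([311.5, 158.3], 0.77)]
side pencil_stand [([370.7, 254.6], 0.81)]
side dark_perch_mid [([365.4, 196.5], 0.74)]
side wax_tin_mid [([394.1, 220.9], 0.63)]
```

```bash
cat > h.py <<'E'
import cv2,numpy as np
from scipy.spatial.transform import Rotation as R
from scipy.optimize import least_squares
from rig import get_obs, imaging, robot
P={c:imaging.camera_params(c) for c in("top","side")}
def proj(c,X):
    p=P[c];X=np.atleast_2d(X);Y=R.from_quat(p["rotation"]).inv().apply(X-p["xyz"])
    return cv2.projectPoints(Y,np.zeros(3),np.zeros(3),p["camera_matrix"],np.array([p["k1"],0,0,0,0]))[0][:,0]
def at(c,uv,z):
    p=P[c];u=cv2.undistortPoints(np.array(uv,float).reshape(-1,1,2),p["camera_matrix"],np.array([p["k1"],0,0,0,0]))[:,0]
    d=R.from_quat(p["rotation"]).apply(np.c_[u,np.ones(len(u))]);return p["xyz"]+d*((z-p["xyz"][2])/d[:,2])[:,None]
def shot(c,f,x0,y0,x1,y1,s):
    im=imaging.camera(c);cv2.imwrite(f,cv2.resize(im[y0:y1,x0:x1,::-1],None,fx=s,fy=s,interpolation=cv2.INTER_CUBIC));return im
E
python3 - <<'E'
from h import *
t=cv2.imread("pics/top0.png")[115:285,150:500];cv2.imwrite("pics/a.png",cv2.resize(t,None,fx=2.28,fy=2.28,interpolation=cv2.INTER_CUBIC))
for n,z,a,b in [("sand",.019,(281,206.5),(307.5,195.4)),("pp1",.013,(304.8,249.7),(265.3,219.4)),("pp2",.013,(323.1,206.7),(313.8,228.4)),("plug1",.01,(365.8,210.3),(313.6,265.9)),("plug2",.01,(370.4,236.1),(282.3,271.7)),("plug3",.01,(345.3,242.2),(267.1,249.4)),("rp",.0895,(371.9,154.1),(374.6,239)),("bp",.0895,(349.9,156),(373.8,225.5)),("stand",0,(359.4,162.1),(370.7,254.6)),("rt",0,(431.3,215.1),(311.9,341.3)),("bt",0,(210.9,200),(311.5,158.3)),("dark",.011,(290.3,158.7),(365.4,196.5)),("tin",.018,(326.5,140.8),(394.1,220.9))]:
    print(n,at("top",a,z)[0].round(3),at("side",b,z)[0].round(3))
E
```

```text
sand [0.499 0.124 0.019] [0.494 0.124 0.019]
pp1 [0.375 0.052 0.013] [0.384 0.042 0.013]
pp2 [0.501 0.001 0.013] [ 0.504 -0.003  0.013]
plug1 [ 0.493 -0.124  0.01 ] [ 0.498 -0.127  0.01 ]
plug2 [ 0.418 -0.138  0.01 ] [ 0.427 -0.14   0.01 ]
plug3 [ 0.399 -0.066  0.01 ] [ 0.391 -0.065  0.01 ]
rp [ 0.644 -0.132  0.089] [ 0.632 -0.135  0.089]
bp [ 0.638 -0.071  0.089] [ 0.636 -0.091  0.089]
stand [ 0.639 -0.105  0.   ] [ 0.633 -0.092 -0.   ]
rt [ 0.484 -0.318  0.   ] [ 0.484 -0.324  0.   ]
bt [0.515 0.337 0.   ] [0.513 0.329 0.   ]
dark [0.643 0.102 0.011] [0.647 0.116 0.011]
tin [ 0.697 -0.005  0.018] [0.704 0.003 0.018]
```

View pics/a.png

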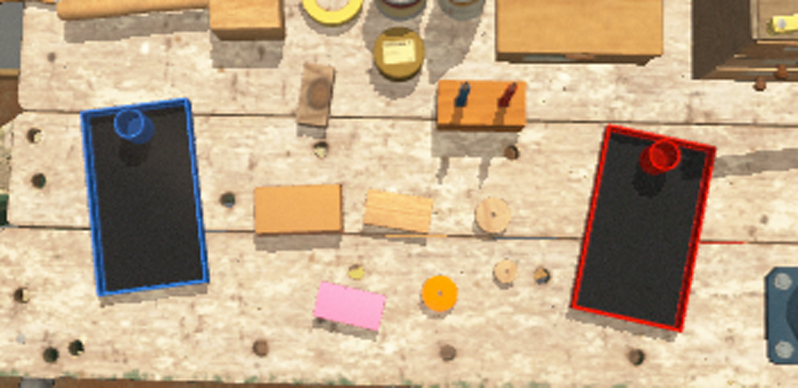

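View pics/side0.png

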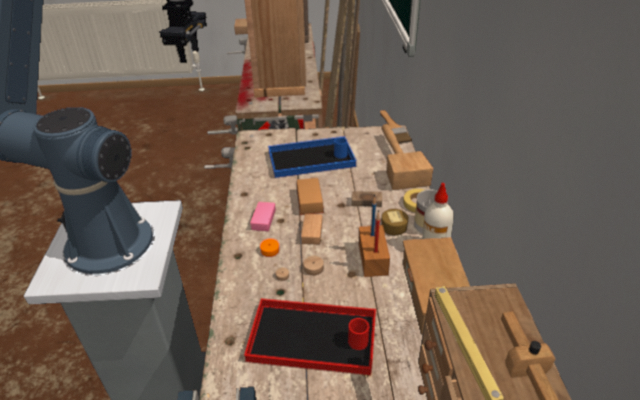

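Look-alikes in the top picture:
- **Plug:** large brown disc (366,210), orange disc (343,243) and small brown disc (371,234). I choose the large brown one.
- **Perch:** pale (323,207), pink (305,250) and dark (290,158). I choose the pale one.
- **Sanding block:** (281,207), the only candidate.

Both views agree with these choices. Next I fit the poses and check the choice in a close crop.

```bash
cat >> h.py <<'E'
def corners(l,w,z0,z1):
    return np.array([[sx*l/2,sy*w/2,z] for sx in(-1,1) for sy in(-1,1) for z in(z0,z1)])
a_=np.linspace(0,2*np.pi,24,endpoint=False)
def disc(d,z0,z1,c=(0,0)): return np.array([[c[0]+d/2*np.cos(t),c[1]+d/2*np.sin(t),z] for t in a_ for z in(z0,z1)])
def place(M,x,y,th): c,s=np.cos(th),np.sin(th);return M@np.array([[c,-s,0],[s,c,0],[0,0,1]]).T+[x,y,0]
S=8
def hullmask(uv,off):
    h=cv2.convexHull(((uv-off+.5)*S).astype(np.float32)).astype(np.int32);m=np.zeros((HW[0]*S,HW[1]*S),np.uint8);cv2.fillConvexPoly(m,h,1);return m
def fit(name,M,x0,cams=("top","side"),z=0):
    """pose by convex-silhouette IoU"""
    global HW
    from scipy.optimize import minimize
    tg=[]
    for c in cams:
        best=None
        for d in imaging.cut_out(c,name):
            b=d["box"];e=np.hypot(*(np.array(b[:2])-proj(c,np.mean(place(M,*x0),0))[0]))
            if best is None or e<best[0]: best=(e,d)
        if best is None or best[0]>15: print(name,c,"none");continue
        ys,xs=np.nonzero(best[1]["pixels"]);off=np.array([xs.min()-10,ys.min()-10]);HW=(ys.max()-ys.min()+21,xs.max()-xs.min()+21)
        pts=np.concatenate([np.c_[xs+a,ys+b] for a in(-.5,.5) for b in(-.5,.5)])
        tg.append((c,off,HW,hullmask(pts,off)))
    def cost(p):
        global HW
        s=0
        for c,off,hw,m in tg:
            HW=hw;k=hullmask(proj(c,place(M,*p)),off);s+=1-(k&m).sum()/(k|m).sum()
        return s/len(tg)
    if not tg: return None
    sx=np.array(x0)+np.array([[0,0,0],[.006,0,0],[0,.006,0],[0,0,.1]])
    r=minimize(cost,x0,method="Nelder-Mead",options=dict(initial_simplex=sx,xatol=2e-4,fatol=1e-4))
    print(name,[t[0] for t in tg],r.x[:2].round(4),"yaw",np.degrees(r.x[2]).round(1),"1-iou",round(r.fun,3));return r.x
def go(x,y,z,jaw=None):
    """shift in tool axes (mm) to TCP target with tool down; turn about tool x so jaws lie along world angle jaw (deg)"""
    o=get_obs();r=R.from_quat(o["tool_rot"]);A=r.as_matrix()
    s=A.T@(np.array([x,y,z])-o["position"])*1e3
    j=np.degrees(np.arctan2(A[1,1],A[0,1]));print("t",o["time"].round(2),"TCP",o["position"].round(4),"jaw",j.round(1),"tilt",A[:,0].round(3),"w",o["grip_width"].round(4),"q6",o["q"][5].round(2),"F",o["ft_force"].round(1))
    print("shift",s.round(0))
    if jaw is not None:
        t=(jaw-j+90)%180-90
        ax=np.array([0,0,-1]);ty=np.array([np.cos(np.radians(jaw)),np.sin(np.radians(jaw)),0]); ty=ty*np.sign(ty@A[:,1])
        want=np.c_[ax,ty,np.cross(ax,ty)];rv=np.degrees((r.inv()*R.from_matrix(want)).as_rotvec());B=want
        print("turn",rv.round(1),"shift after turn",(want.T@(np.array([x,y,z])-o["position"])*1e3).round(0))
E
python3 - <<'E'
from h import *
cup=disc(.039,.003,.053,(.09,0));tr=np.r_[corners(.24,.14,0,.024),cup]
for c in("top","side"):imaging.camera(c)
fit("sanding_block_mid",corners(.062,.11,0,.038),[.497,.124,0.])
fit("pale_perch_mid",corners(.045,.085,0,.026),[.502,0,-.1])
fit("plug_mid",disc(.046,0,.02),[.495,-.126,0])
fit("red_tray",tr,[.484,-.32,-.15]);fit("blue_tray",tr,[.514,.333,.1])
fit("pencil_stand",corners(.056,.11,0,.055),[.637,-.1,0])
fit("dark_perch_mid",corners(.04,.08,0,.022),[.645,.108,1.5]);fit("wax_tin_mid",disc(.067,0,.036),[.7,0,0])
im=cv2.imread("pics/top0.png")[195:260,255:390];cv2.imwrite("pics/b.png",cv2.resize(im,None,fx=5,fy=5))
for n in("bottle base",(437,238)),("bottle",(445,232)),("boxL",(408,240)),("boxfront",(433,290)),("wood",(388,155)),("wood",(392,182)):print(n[0],at("side",n[1],0)[0].round(3))
go(.5,0,.2,0)
E
```

```text
sanding_block_mid ['top', 'side'] [0.4968 0.1244] yaw 3.3 1-iou 0.043
pale_perch_mid ['top', 'side'] [ 0.4987 -0.0022] yaw -7.6 1-iou 0.072
plug_mid ['top', 'side'] [ 0.4962 -0.1233] yaw -2.0 1-iou 0.055
red_tray top none
red_tray side none
blue_tray top none
blue_tray side none
pencil_stand ['top', 'side'] [ 0.6349 -0.1054] yaw 0.7 1-iou 0.055
dark_perch_mid ['top', 'side'] [0.6476 0.1083] yaw 84.6 1-iou 0.113
wax_tin_mid ['top', 'side'] [0.7048 0.0022] yaw 1.1 1-iou 0.092
bottle base [ 0.801 -0.049  0.   ]
bottle [ 0.826 -0.029 -0.   ]
boxL [ 0.73 -0.05  0.  ]
boxfront [ 0.753 -0.212  0.   ]
wood [0.744 0.326 0.   ]
wood [0.732 0.189 0.   ]Traceback (most recent call last):
  File "<stdin>", line 12, in <module>
  File "h.py", line 50, in go
    j=np.degrees(np.arctan2(A[1,1],A[0,1]));print("t",o["time"].round(2),"TCP",o["position"].round(4),"jaw",j.round(1),"tilt",A[:,0].round(3),"w",o["grip_width"].round(4),"q6",o["q"][5].round(2),"F",o["ft_force"].round(1))
                                                      ^^^^^^^^^^^^^^^
AttributeError: 'float' object has no attribute 'round'
```

View pics/b.png

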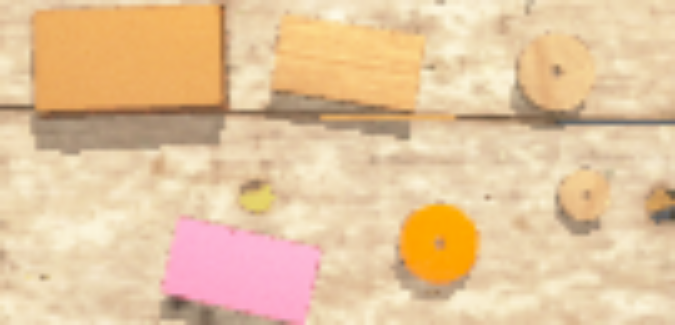

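The crop shows the tan sanding block on the left, the grained pale perch at centre, and the large brown plug on the right. The pink block, orange disc and small disc are below them, so the choice holds. Trays next.

```bash
sed -i 's/best\[0\]>15/best[0]>35/; s/o=get_obs();r=R/o={k:np.array(v) for k,v in get_obs().items()};r=R/' h.py
python3 - <<'E'
from h import *
cup=disc(.039,.003,.053,(.09,0));tr=np.r_[corners(.24,.14,0,.024),cup]
for c in("top","side"):imaging.camera(c)
for cs in(("top","side"),("top",),("side",)):fit("red_tray",tr,[.484,-.32,-.15],cs);fit("blue_tray",tr,[.514,.333,.1],cs)
go(.497,.1244,.1,3.3)
E
```

```text
red_tray side none
red_tray ['top'] [ 0.4847 -0.3154] yaw -10.8 1-iou 0.032
blue_tray ['top', 'side'] [0.5106 0.3261] yaw 8.6 1-iou 0.051
red_tray ['top'] [ 0.4847 -0.3154] yaw -10.8 1-iou 0.032
blue_tray ['top'] [0.5126 0.3284] yaw 8.2 1-iou 0.067
red_tray side none
blue_tray ['side'] [0.5104 0.325 ] yaw 8.4 1-iou 0.031
t 2.5 TCP [0.1472 0.6074 0.2226] jaw 76.4 tilt [ 0.  0. -1.] w 0.0871 q6 -0.18 F [-0.  -0.3 -0. ]
shift [ 123. -387.  454.]
turn [73.1 -0.  -0. ] shift after turn [123. 321. 502.]
```

```bash
python3 -m inch '[[87,[0,-38.7,45.4],[0,0,0]],[87,[0,-38.7,45.4],[0,0,0]],[87,[0,-38.7,45.4],[0,0,0]],[87,[0,-38.7,45.4],[0,0,0]],[87,[0,-38.7,45.4],[0,0,0]],[87,[0,-38.7,45.4],[0,0,0]],[87,[0,-38.7,45.4],[0,0,0]],[87,[0,-38.7,45.4],[0,0,0]],[87,[0,-38.7,45.4],[0,0,0]],[87,[0,-38.7,45.4],[0,0,0]],[87,[0,0,0],[0,0,0]]]'
python3 -m inch '[[87,[18,0,0],[9,0,0]],[87,[18,0,0],[9,0,0]],[87,[18,0,0],[9,0,0]],[87,[18,0,0],[9,0,0]],[87,[18,0,0],[9,0,0]],[87,[18,0,0],[9,0,0]],[87,[18,0,0],[9,0,0]],[87,[0,0,0],[9,0,0]],[87,[0,0,0],[0,0,0]]]'
python3 -c "
from h import *
go(.497,.1244,.008,3.3)"
```

```text
time: 3.88
position: [0.5135, 0.1133, 0.2245]
tool_rot: [0.086, 0.698, -0.08, 0.707]
ft_force: [0.1, 1.3, -0.7]
grip_width: 0.0871
time: 5.0
position: [0.5084, 0.1225, 0.0958]
tool_rot: [0.493, 0.512, -0.484, 0.511]
ft_force: [-0.7, -0.1, 1.1]
grip_width: 0.087
t 5.0 TCP [0.5084 0.1225 0.0958] jaw 2.6 tilt [ 0.009  0.011 -1.   ] w 0.087 q6 -0.04 F [-0.7 -0.1  1.1]
shift [ 88. -12.  -2.]
turn [-0.7 -0.6 -0.5] shift after turn [ 88. -11.  -3.]
```

```bash
python3 -m inch '[[87,[0,-11,-3],[0,-0.6,-0.5]],[87,[40,0,0],[0,0,0]],[87,[30,0,0],[0,0,0]],[87,[17,0,0],[0,0,0]],[87,[0,0,0],[0,0,0]]]'
python3 -c "
from h import *
go(.497,.1244,.006,3.3)"
```

```text
time: 5.62
position: [0.4946, 0.1279, 0.0091]
tool_rot: [0.485, 0.514, -0.485, 0.515]
ft_force: [0.7, -0.6, 0.1]
grip_width: 0.0871
t 5.62 TCP [0.4946 0.1279 0.0091] jaw 3.3 tilt [ 0.001 -0.001 -1.   ] w 0.0871 q6 -0.02 F [ 0.7 -0.6  0.1]
shift [3. 2. 4.]
turn [ 0.   0.1 -0.1] shift after turn [3. 2. 4.]
```

```bash
python3 -m inch '[[87,[3,2,4],[0,0,0]],[50,[0,0,0],[0,0,0]],[50,[0,0,0],[0,0,0]],[50,[0,0,0],[0,0,0]],[50,[0,0,0],[0,0,0]],[50,[0,0,0],[0,0,0]]]' 30
python3 -m inch '[[50,[-20,0,0],[0,0,0]],[50,[-40,0,0],[0,0,0]],[50,[-40,0,0],[0,0,0]],[50,[-15,0,0],[0,0,0]],[50,[0,0,0],[0,0,0]]]'
python3 -c "
from h import *
x=place(np.array([[-.03,0,0]]),.4845,-.318,np.radians(-10.8))[0];print(x)
go(x[0],x[1],.12,-10.8)"
```

```text
time: 6.38
position: [0.4982, 0.1242, 0.009]
tool_rot: [0.486, 0.513, -0.484, 0.517]
ft_force: [-0.4, -0.4, -0.3]
grip_width: 0.0616
time: 7.0
position: [0.4966, 0.1242, 0.1262]
tool_rot: [0.485, 0.514, -0.485, 0.516]
ft_force: [0.7, 0.8, -1.4]
grip_width: 0.0611
[ 0.45503138 -0.31237856  0.        ]
t 7.0 TCP [0.4966 0.1242 0.1262] jaw 3.4 tilt [ 0.003 -0.001 -1.   ] w 0.0611 q6 -0.03 F [ 0.7  0.8 -1.4]
shift [  7. -67. 433.]
turn [14.2  0.1 -0.2] shift after turn [  6.  41. 437.]
```

```bash
python3 -m inch '[[50,[0,-7.5,48],[0,0,0]],[50,[0,-7.5,48],[0,0,0]],[50,[0,-7.5,48],[0,0,0]],[50,[0,-7.5,48],[0,0,0]],[50,[0,-7.5,48],[0,0,0]],[50,[0,-7.5,48],[0,0,0]],[50,[0,-7.5,48],[0,0,0]],[50,[0,-7.5,48],[0,0,0]],[50,[0,-7,45],[0,0,0]],[50,[0,0,0],[7,0,0]],[50,[0,0,0],[7,0,0]],[50,[0,0,0],[0,0,0]]]'
python3 -c "
from h import *
go(.455,-.3124,.012,-10.8)"
```

```text
time: 8.5
position: [0.4493, -0.3195, 0.1119]
tool_rot: [-0.544, -0.455, 0.546, -0.445]
ft_force: [0.4, -0.1, -0.6]
grip_width: 0.0613
t 8.5 TCP [ 0.4493 -0.3195  0.1119] jaw -10.9 tilt [-0.012  0.01  -1.   ] w 0.0613 q6 -0.63 F [ 0.4 -0.1 -0.6]
shift [100.   6.  -7.]
turn [-0.1 -0.4  0.8] shift after turn [100.   4.  -8.]
```

```bash
python3 -m inch '[[50,[0,4,-8],[0,-0.4,0.8]],[50,[40,0,0],[0,0,0]],[50,[30,0,0],[0,0,0]],[50,[18,0,0],[0,0,0]],[50,[5,0,0],[0,0,0]],[50,[0,0,0],[0,0,0]]]'
python3 - <<'E'
from h import *
go(.455,-.3124,.012,-10.8)
shot("side","pics/c.png",210,240,410,400,4)
E
```

```text
time: 9.25
position: [0.4565, -0.3075, 0.0157]
tool_rot: [0.543, 0.453, -0.542, 0.454]
ft_force: [0.2, -0.3, -0.6]
grip_width: 0.0614
t 9.25 TCP [ 0.4565 -0.3075  0.0157] jaw -10.3 tilt [ 0.002  0.001 -1.   ] w 0.0614 q6 -0.62 F [ 0.2 -0.3 -0.6]
shift [ 4. -1.  5.]
turn [ 0.5 -0.1 -0.1] shift after turn [ 4. -1.  5.]
```

View pics/c.png

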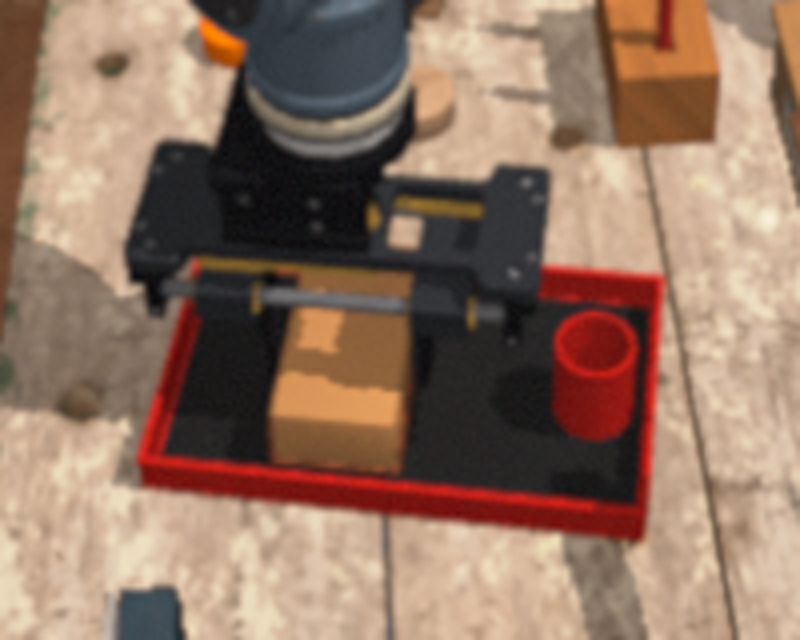

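Run:
```python
from h import *
T=np.array([[-.12,-.07],[.12,-.07],[.12,.07]])
w=place(np.c_[T,[0.024]*3],.4845,-.318,np.radians(-10.8));print(w.round(4))
print(at("side",[(245.7,357.5),(371.2,373),(375.5,308.3)],.024).round(4))
```

```text
[[ 0.3535 -0.3643  0.024 ]
 [ 0.5893 -0.4092  0.024 ]
 [ 0.6155 -0.2717  0.024 ]]
[[ 0.3589 -0.3687  0.024 ]
 [ 0.5878 -0.4188  0.024 ]
 [ 0.617  -0.2714  0.024 ]]
```

```bash
python3 -m inch '[[50,[0,-1,7],[0,0,0]],[50,[0,0,0],[0,0,0]],[50,[3,0,0],[0,0,0]],[50,[0,0,0],[0,0,0]]]'
python3 -c "
from h import *
go(.455,-.315,.012,-10.8)"
```

```text
time: 9.8
position: [0.4554, -0.3161, 0.0152]
tool_rot: [0.544, 0.451, -0.542, 0.456]
ft_force: [-0.3, -0.7, -0.3]
grip_width: 0.0616
t 9.8 TCP [ 0.4554 -0.3161  0.0152] jaw -10.3 tilt [ 0.006 -0.003 -1.   ] w 0.0616 q6 -0.63 F [-0.3 -0.7 -0.3]
shift [ 3. -1. -1.]
turn [ 0.5  0.1 -0.4] shift after turn [ 3. -1. -1.]
```

```bash
python3 -m inch '[[50,[4,0,0],[0,0,-0.4]],[50,[3,0,0],[0,0,0]]]'
python3 -c "
from h import *
go(.455,-.315,.012,-10.8)"
```

```text
time: 10.05
position: [0.4554, -0.3164, 0.0115]
tool_rot: [-0.542, -0.453, 0.544, -0.454]
ft_force: [-6.9, 4.4, 41.1]
grip_width: 0.0614
t 10.05 TCP [ 0.4554 -0.3164  0.0115] jaw -10.2 tilt [-0.001 -0.002 -1.   ] w 0.0614 q6 -0.62 F [-6.9  4.4 41.1]
shift [-1. -1. -1.]
turn [0.6 0.2 0. ] shift after turn [-1. -1. -1.]
```

```bash
python3 -m inch '[[50,[-1,0,0],[0,0,0]],[75,[0,0,0],[0,0,0]],[75,[0,0,0],[0,0,0]],[75,[0,0,0],[0,0,0]],[75,[-40,0,0],[0,0,0]],[75,[-40,0,0],[0,0,0]],[75,[-30,0,0],[0,0,0]],[75,[0,0,0],[0,0,0]]]'
python3 -c "
from h import *
go(.4987,-.0022,.12,-7.6)"
```

```text
time: 11.05
position: [0.4552, -0.3155, 0.123]
tool_rot: [-0.541, -0.455, 0.544, -0.452]
ft_force: [-0.9, 0.3, 0.2]
grip_width: 0.075
t 11.05 TCP [ 0.4552 -0.3155  0.123 ] jaw -10.2 tilt [-0.005  0.001 -1.   ] w 0.075 q6 -0.63 F [-0.9  0.3  0.2]
shift [   3.  -13. -316.]
turn [-2.6 -0.   0.3] shift after turn [   3.    2. -316.]
```

```bash
python3 -m inch '[[75,[0,2,-45],[-2.6,0,0]],[75,[0,0,-45],[0,0,0]],[75,[0,0,-45],[0,0,0]],[75,[0,0,-45],[0,0,0]],[75,[0,0,-45],[0,0,0]],[75,[0,0,-45],[0,0,0]],[75,[0,0,-37],[0,0,0]],[75,[0,0,0],[0,0,0]]]'
python3 - <<'E'
from h import *
go(.4987,-.0022,.002,-7.6)
shot("side","pics/d.png",230,180,400,370,3.1)
E
```

```text
time: 12.05
position: [0.4964, -0.0028, 0.1131]
tool_rot: [-0.529, -0.471, 0.536, -0.459]
ft_force: [0.4, -0.4, 0.1]
grip_width: 0.0753
t 12.05 TCP [ 0.4964 -0.0028  0.1131] jaw -7.8 tilt [-0.019  0.006 -1.   ] w 0.0753 q6 -0.1 F [ 0.4 -0.4  0.1]
shift [111.   4.  -1.]
turn [-0.2 -0.2  1.1] shift after turn [111.   2.  -1.]
```

View pics/d.png

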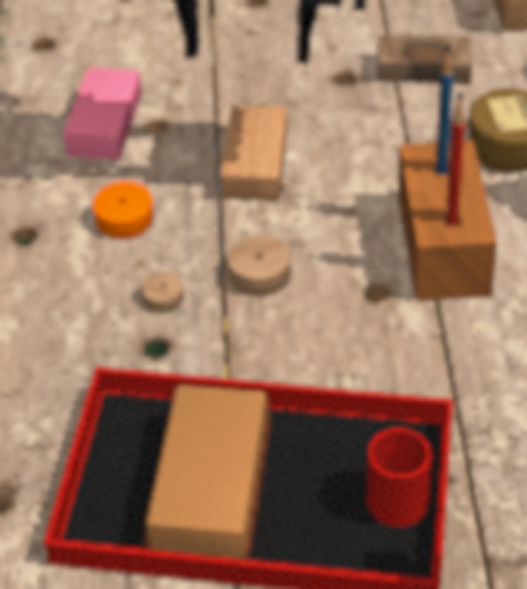

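The block lies in the red tray between its walls. The perch (crop 255,150) is untouched. Next I grasp the perch.

```bash
python3 -m inch '[[70,[0,2,-1],[0,-0.2,1.1]],[70,[45,0,0],[0,0,0]],[70,[40,0,0],[0,0,0]],[70,[16,0,0],[0,0,0]],[70,[6,0,0],[0,0,0]],[70,[0,0,0],[0,0,0]]]'
python3 - <<'E'
from h import *
go(.4987,-.0022,.003,-7.6)
imaging.camera("side");M=corners(.062,.11,.003,.041)
fit("sanding_block_mid",M,[.455,-.315,-.18],("side",))
E
```

```text
time: 12.85
position: [0.5004, -0.0106, 0.0024]
tool_rot: [0.536, 0.46, -0.535, 0.464]
ft_force: [-0.5, -0.3, 0.4]
grip_width: 0.0702
t 12.85 TCP [ 0.5004 -0.0106  0.0024] jaw -8.4 tilt [ 0.005 -0.003 -1.   ] w 0.0702 q6 -0.09 F [-0.5 -0.3  0.4]
shift [-1. -3. -8.]
turn [-0.8  0.1 -0.3] shift after turn [-1. -3. -8.]
sanding_block_mid ['side'] [ 0.4574 -0.3139] yaw -10.2 1-iou 0.068
```

```bash
python3 -m inch '[[70,[-1,-2,-8],[0.8,0,0]],[35,[0,0,0],[0,0,0]],[35,[0,0,0],[0,0,0]],[35,[0,0,0],[0,0,0]],[35,[0,0,0],[0,0,0]],[35,[0,0,0],[0,0,0]]]' 30
python3 -m inch '[[35,[-20,0,0],[0,0,0]],[35,[-40,0,0],[0,0,0]],[35,[-40,0,0],[0,0,0]],[35,[-15,0,0],[0,0,0]],[35,[0,0,0],[0,0,0]]]'
python3 -c "
from h import *
x=place(np.array([[-.075,0,0],[0.01,0,0]]),.5113,.3265,np.radians(8.5));print(x)
go(x[1][0],x[1][1],.12,8.5)"
```

```text
time: 13.7
position: [0.5015, -0.0015, 0.0064]
tool_rot: [0.54, 0.455, -0.536, 0.462]
ft_force: [0.8, 0.1, -0.3]
grip_width: 0.0451
time: 14.32
position: [0.4994, -0.0012, 0.1235]
tool_rot: [0.54, 0.455, -0.537, 0.461]
ft_force: [-0.8, -0.2, -0.9]
grip_width: 0.0449
[[0.43712381 0.31541429 0.        ]
 [0.52119016 0.32797809 0.        ]]
t 14.32 TCP [ 0.4994 -0.0012  0.1235] jaw -9.2 tilt [ 0.008 -0.004 -1.   ] w 0.0449 q6 -0.06 F [-0.8 -0.2 -0.9]
shift [   2.  -31. -328.]
turn [-17.7   0.2  -0.5] shift after turn [   3.   70. -322.]
```

```bash
python3 -m inch '[[35,[0,-5,-47],[0,0,0]],[35,[0,-5,-47],[0,0,0]],[35,[0,-5,-47],[0,0,0]],[35,[0,-5,-47],[0,0,0]],[35,[0,-5,-47],[0,0,0]],[35,[0,-4,-47],[0,0,0]],[35,[0,-3,-46],[0,0,0]],[35,[0,0,0],[-9,0,0]],[35,[0,0,0],[-8,0,0]],[35,[0,0,0],[0,0,0]]]'
python3 -c "
from h import *
go(.526,.3287,.010,8.5)"
```

```text
time: 15.58
position: [0.5169, 0.3358, 0.1076]
tool_rot: [0.459, 0.534, -0.468, 0.534]
ft_force: [-0.1, 0.3, -1.1]
grip_width: 0.0447
t 15.58 TCP [0.5169 0.3358 0.1076] jaw 8.0 tilt [-0.009 -0.01  -1.   ] w 0.0447 q6 0.26 F [-0.1  0.3 -1.1]
shift [98.  9.  7.]
turn [-0.5  0.5  0.6] shift after turn [98.  8.  8.]
```

```bash
python3 -m inch '[[35,[0,8,8],[-0.5,0.5,0.6]],[35,[40,0,0],[0,0,0]],[35,[30,0,0],[0,0,0]],[35,[16,0,0],[0,0,0]],[35,[4,0,0],[0,0,0]],[35,[0,0,0],[0,0,0]]]'
python3 -c "
from h import *
go(.526,.3287,.0095,8.5)"
```

```text
time: 16.32
position: [0.5302, 0.3255, 0.0148]
tool_rot: [0.466, 0.533, -0.463, 0.534]
ft_force: [-0.7, -0.1, -0.1]
grip_width: 0.0446
t 16.32 TCP [0.5302 0.3255 0.0148] jaw 8.0 tilt [ 0.004  0.002 -1.   ] w 0.0446 q6 0.23 F [-0.7 -0.1 -0.1]
shift [ 5. -4. -4.]
turn [-0.5 -0.1 -0.2] shift after turn [ 5. -4. -4.]
```

```bash
python3 -m inch '[[35,[4,-2,-4],[0,0,0]],[35,[3,0,0],[0,0,0]],[35,[1,0,0],[0,0,0]]]'
python3 -c "
from h import *
go(.526,.3287,.0095,8.5)"
```

```text
time: 16.7
position: [0.5289, 0.3301, 0.0094]
tool_rot: [0.467, 0.532, -0.461, 0.535]
ft_force: [-1.3, -1.9, 6.3]
grip_width: 0.0445
t 16.7 TCP [0.5289 0.3301 0.0094] jaw 8.0 tilt [ 0.008  0.003 -1.   ] w 0.0445 q6 0.24 F [-1.3 -1.9  6.3]
shift [-0. -3.  1.]
turn [-0.5 -0.1 -0.5] shift after turn [-0. -3.  1.]
```

Contact at the expected height, so I release and go to the plug.

```bash
python3 -m inch '[[65,[0,0,0],[0,0,0]],[65,[0,0,0],[0,0,0]],[65,[0,0,0],[0,0,0]],[65,[-40,0,0],[0,0,0]],[65,[-40,0,0],[0,0,0]],[65,[-30,0,0],[0,0,0]],[65,[0,0,0],[0,0,0]]]'
python3 -c "
from h import *
go(.4962,-.1233,.12,0)"
```

```text
time: 17.58
position: [0.5283, 0.3301, 0.1216]
tool_rot: [0.467, 0.532, -0.461, 0.535]
ft_force: [-0.0, 0.1, -0.9]
grip_width: 0.0655
t 17.58 TCP [0.5283 0.3301 0.1216] jaw 8.0 tilt [ 0.008  0.003 -1.   ] w 0.0655 q6 0.24 F [-0.   0.1 -0.9]
shift [ -0. -95. 445.]
turn [ 8.  -0.2 -0.5] shift after turn [  2. -32. 453.]
```

```bash
python3 -m inch '[[65,[0,-3,47],[8,0,-0.5]],[65,[0,-3.5,47],[0,0,0]],[65,[0,-3.5,47],[0,0,0]],[65,[0,-3.5,47],[0,0,0]],[65,[0,-3.5,47],[0,0,0]],[65,[0,-3.5,47],[0,0,0]],[65,[0,-3.5,47],[0,0,0]],[65,[0,-3.5,47],[0,0,0]],[65,[0,-3.5,47],[0,0,0]],[65,[0,0,20],[0,0,0]],[65,[0,0,0],[0,0,0]]]'
python3 -c "
from h import *
go(.4962,-.1233,.0,0)"
```

```text
time: 18.95
position: [0.4961, -0.125, 0.1069]
tool_rot: [0.498, 0.505, -0.503, 0.493]
ft_force: [-0.3, -1.1, -0.2]
grip_width: 0.0651
t 18.95 TCP [ 0.4961 -0.125   0.1069] jaw -0.2 tilt [-0.017  0.007 -1.   ] w 0.0651 q6 -0.46 F [-0.3 -1.1 -0.2]
shift [107.   2.  -1.]
turn [-0.2 -0.4  0.9] shift after turn [107.   0.  -2.]
```

```bash
python3 -m inch '[[65,[0,0,-2],[0,-0.4,0.9]],[65,[45,0,0],[0,0,0]],[65,[40,0,0],[0,0,0]],[65,[13,0,0],[0,0,0]],[65,[3,0,0],[0,0,0]],[65,[0,0,0],[0,0,0]]]'
python3 -c "
from h import *
go(.4962,-.1233,.002,0)"
```

```text
time: 19.7
position: [0.4959, -0.1163, 0.0041]
tool_rot: [0.499, 0.5, -0.499, 0.501]
ft_force: [-0.4, -0.7, 0.4]
grip_width: 0.065
t 19.7 TCP [ 0.4959 -0.1163  0.0041] jaw 0.2 tilt [ 0.001 -0.    -1.   ] w 0.065 q6 -0.45 F [-0.4 -0.7  0.4]
shift [2. 0. 7.]
turn [ 0.2  0.  -0.1] shift after turn [2. 0. 7.]
```

```bash
python3 -m inch '[[65,[2,0,7],[0,0,0]],[65,[0,0,0],[0,0,0]],[36,[0,0,0],[0,0,0]],[36,[0,0,0],[0,0,0]],[36,[0,0,0],[0,0,0]],[36,[0,0,0],[0,0,0]]]' 25
python3 -c "
from h import *
go(.4962,-.1233,.002,0)"
python3 -m inch '[[36,[-20,0,0],[0,0,0]],[36,[-40,0,0],[0,0,0]],[36,[-40,0,0],[0,0,0]],[36,[-15,0,0],[0,0,0]],[36,[0,0,0],[0,0,0]]]'
python3 -c "
from h import *
x=place(np.array([[-.07,0,0]]),.5113,.3265,np.radians(8.5));print(x)
go(x[0][0],x[0][1],.12,8.5)"
```

```text
time: 20.45
position: [0.4978, -0.1249, 0.0049]
tool_rot: [0.5, 0.498, -0.498, 0.503]
ft_force: [-0.4, -0.5, -0.1]
grip_width: 0.0445
t 20.45 TCP [ 0.4978 -0.1249  0.0049] jaw 0.2 tilt [ 0.007 -0.003 -1.   ] w 0.0445 q6 -0.47 F [-0.4 -0.5 -0.1]
shift [ 3. -2. -2.]
turn [ 0.2  0.2 -0.4] shift after turn [ 3. -2. -2.]
time: 21.08
position: [0.4962, -0.124, 0.1221]
tool_rot: [0.5, 0.499, -0.499, 0.502]
ft_force: [0.4, 0.7, -0.1]
grip_width: 0.0449
[[0.44206889 0.31615334 0.        ]]
t 21.08 TCP [ 0.4962 -0.124   0.1221] jaw 0.2 tilt [ 0.004 -0.001 -1.   ] w 0.0449 q6 -0.47 F [ 0.4  0.7 -0.1]
shift [   1.  -53. -440.]
turn [-8.3  0.1 -0.2] shift after turn [   2.   11. -443.]
```

```bash
python3 -m inch '[[36,[0,-6,-48],[0,0,0]],[36,[0,-6,-48],[0,0,0]],[36,[0,-6,-48],[0,0,0]],[36,[0,-6,-48],[0,0,0]],[36,[0,-6,-48],[0,0,0]],[36,[0,-6,-48],[0,0,0]],[36,[0,-6,-48],[0,0,0]],[36,[0,-6,-48],[0,0,0]],[36,[0,-5,-45],[0,0,0]],[36,[0,0,0],[-8,0,0]],[36,[0,0,0],[0,0,0]]]'
python3 - <<'E'
from h import *
go(.4421,.3162,.008,8.5)
imaging.camera("side");shot("side","pics/e.png",220,120,380,220,5)
fit("pale_perch_mid",corners(.045,.085,.003,.029),[.526,.329,.15],("side",))
E
```

```text
time: 22.45
position: [0.4369, 0.3166, 0.1089]
tool_rot: [0.459, 0.536, -0.467, 0.533]
ft_force: [-0.6, -0.2, 0.2]
grip_width: 0.045
t 22.45 TCP [0.4369 0.3166 0.1089] jaw 8.2 tilt [-0.011 -0.005 -1.   ] w 0.045 q6 0.28 F [-0.6 -0.2  0.2]
shift [101.   6.   1.]
turn [-0.3  0.2  0.6] shift after turn [101.   5.   1.]
pale_perch_mid ['side'] [0.5299 0.3317] yaw 9.9 1-iou 0.082
```

View pics/e.png

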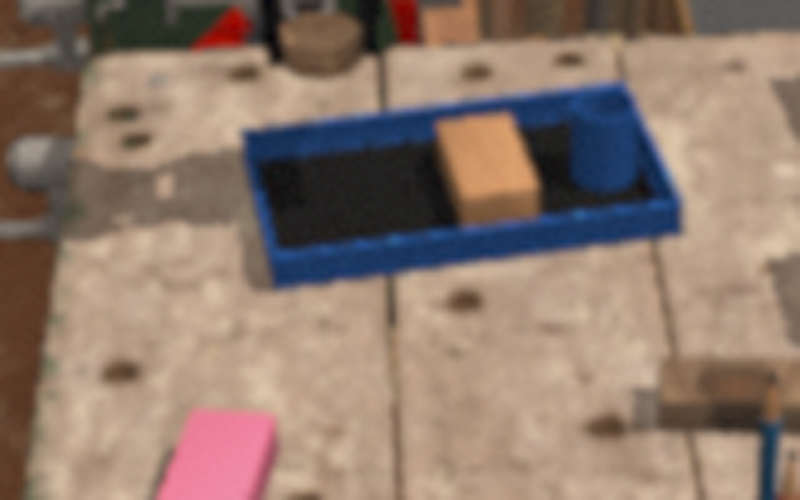

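The perch lies flat in the blue tray, and the plug is held above it (crop 320,40). I lower it.

```bash
python3 -m inch '[[36,[0,13,2],[0,0.2,0.6]],[36,[40,0,0],[0,0,0]],[36,[36,0,0],[0,0,0]],[36,[12,0,0],[0,0,0]],[36,[3,0,0],[0,0,0]],[36,[0,0,0],[0,0,0]]]'
python3 -c "
from h import *
go(.45,.3174,.008,8.5)"
```

```text
time: 23.35
position: [0.4598, 0.314, 0.0185]
tool_rot: [0.47, 0.529, -0.463, 0.533]
ft_force: [-0.2, 0.1, -0.6]
grip_width: 0.0451
t 23.35 TCP [0.4598 0.314  0.0185] jaw 7.4 tilt [ 0.011  0.004 -1.   ] w 0.0451 q6 0.27 F [-0.2  0.1 -0.6]
shift [10. -9. -5.]
turn [-1.1 -0.1 -0.7] shift after turn [10. -9. -5.]
```

```bash
python3 -m inch '[[36,[0,-9,-5],[-1.1,0,-0.7]],[36,[0,0,0],[0,0,0]],[36,[7,0,0],[0,0,0]],[36,[2,0,0],[0,0,0]]]'
python3 -c "
from h import *
go(.45,.3174,.008,8.5)"
```

```text
time: 23.85
position: [0.451, 0.3193, 0.0118]
tool_rot: [0.463, 0.536, -0.459, 0.536]
ft_force: [1.1, 0.3, -0.1]
grip_width: 0.0447
t 23.85 TCP [0.451  0.3193 0.0118] jaw 8.7 tilt [ 0.003  0.005 -1.   ] w 0.0447 q6 0.26 F [ 1.1  0.3 -0.1]
shift [ 4. -1.  2.]
turn [ 0.2 -0.2 -0.2] shift after turn [ 4. -1.  2.]
```

```bash
python3 -m inch '[[36,[4,0,0],[0,0,0]],[36,[2,0,0],[0,0,0]]]'
python3 -c "
from h import *
go(.45,.3174,.008,8.5)"
```

```text
time: 24.1
position: [0.4512, 0.3194, 0.0074]
tool_rot: [0.463, 0.536, -0.459, 0.536]
ft_force: [-3.9, -3.0, 28.4]
grip_width: 0.0448
t 24.1 TCP [0.4512 0.3194 0.0074] jaw 8.7 tilt [ 0.004  0.005 -1.   ] w 0.0448 q6 0.26 F [-3.9 -3.  28.4]
shift [-1. -2.  2.]
turn [ 0.2 -0.2 -0.3] shift after turn [-1. -2.  2.]
```

```bash
python3 -m inch '[[36,[-1,0,0],[0,0,0]],[54,[0,0,0],[0,0,0]],[54,[0,0,0],[0,0,0]],[54,[-25,0,0],[0,0,0]],[54,[-50,0,0],[0,0,0]],[54,[-50,0,0],[0,0,0]],[54,[-50,0,0],[0,0,0]],[54,[-40,0,0],[0,0,0]],[54,[-20,0,0],[0,0,0]],[40,[0,0,0],[0,0,0]]]'
python3 - <<'E'
from h import *
for c in("top","side"):
    im=imaging.camera(c);cv2.imwrite(f"pics/f{c}.png",im[:,:,::-1])
fit("plug_mid",disc(.046,.003,.023),[.451,.319,0],("side",))
st=fit("pencil_stand",corners(.056,.11,0,.055),[.635,-.105,0])
for n in("red","blue"):
  for c in("top","side"):
    for d in imaging.cut_out(c,n+"_pencil_mid"):
        ys,xs=np.nonzero(d["pixels"]);print(n,c,d["confidence"],np.round(d["box"],1))
y0=imaging.camera("top")[125:175,325:395,::-1];y1=imaging.camera("side")[165:285,345:400,::-1]
a=cv2.resize(y0,None,fx=6,fy=6,interpolation=cv2.INTER_CUBIC);b=cv2.resize(y1,None,fx=5,fy=5,interpolation=cv2.INTER_CUBIC)
H=600;cv2.imwrite("pics/g.png",np.hstack([cv2.copyMakeBorder(a,0,H-300,0,0,0),b]))
go(.637,-.132,.2,0)
E
```

```text
time: 25.35
position: [0.4502, 0.3177, 0.2472]
tool_rot: [0.462, 0.537, -0.461, 0.535]
ft_force: [0.4, -0.1, 0.9]
grip_width: 0.0496
plug_mid ['side'] [0.4511 0.3209] yaw -1.9 1-iou 0.055
pencil_stand top none
pencil_stand ['side'] [ 0.635  -0.1066] yaw 0.4 1-iou 0.055
red side 0.52 [376.6 231.1   7.2  39.5]
blue top 0.61 [351.1 156.8  10.1   9. ]
blue top 0.2 [432.8 216.4  60.8  88.9]
blue side 0.49 [374.1 217.7   7.6  34. ]
t 25.9 TCP [0.4493 0.3173 0.2454] jaw 8.6 tilt [-0.005  0.001 -1.   ] w 0.04 q6 0.26 F [-0.5 -0.9  0.9]
shift [ 44. 119. 472.]
turn [ 8.6 -0.1  0.3] shift after turn [ 45. 188. 449.]
```

View pics/g.png

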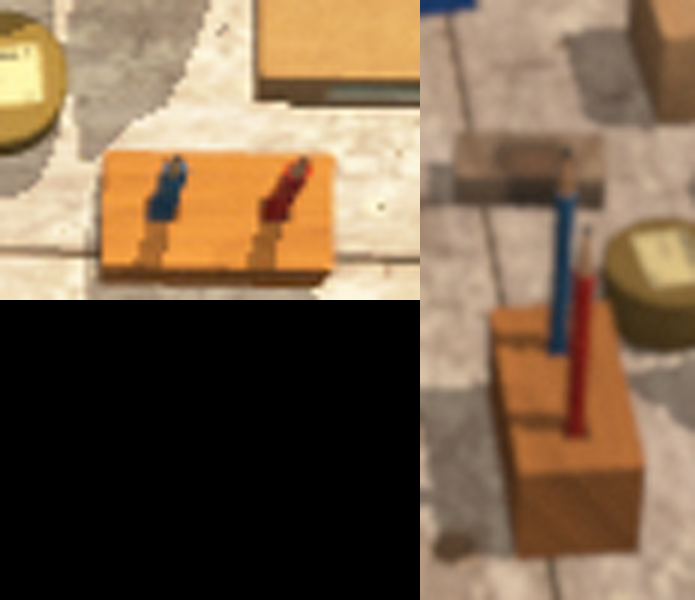

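Run:
```python
from h import *
print("tips blue/red side",at("side",[(373.9,195.2),(378.2,210.4)],.169).round(4),"top",at("top",[(354.2,151.8),(375.3,152)],.169).round(4))
print("base side",at("side",[(372.4,234.8),(376,251.6)],.055).round(4),"top base",at("top",[(351.3,160.8),(370.3,160.8)],.055).round(4))
```

```text
tips blue/red side [[ 0.6343 -0.083   0.169 ]
 [ 0.6358 -0.1349  0.169 ]] top [[ 0.6325 -0.0773  0.169 ]
 [ 0.6329 -0.1315  0.169 ]]
base side [[ 0.6359 -0.0838  0.055 ]
 [ 0.636  -0.1391  0.055 ]] top base [[ 0.6312 -0.077   0.055 ]
 [ 0.6323 -0.1312  0.055 ]]
```

```bash
python3 -m inch '[[40,[0,0,0],[8.6,0,0.3]],[40,[0,18,45],[0,0,0]],[40,[0,18,45],[0,0,0]],[40,[0,18,45],[0,0,0]],[40,[0,18,45],[0,0,0]],[40,[0,18,45],[0,0,0]],[40,[0,18,45],[0,0,0]],[40,[0,18,45],[0,0,0]],[40,[0,18,45],[0,0,0]],[40,[0,18,45],[0,0,0]],[40,[0,18,45],[0,0,0]],[40,[0,0,0],[0,0,0]]]'
python3 -c "
from h import *
go(.6345,-.134,.19,0.5)"
```

```text
time: 27.4
position: [0.6351, -0.1471, 0.2436]
tool_rot: [0.502, 0.499, -0.499, 0.5]
ft_force: [-0.4, 0.3, 0.2]
grip_width: 0.0402
t 27.4 TCP [ 0.6351 -0.1471  0.2436] jaw -0.1 tilt [ 0.004  0.002 -1.   ] w 0.0402 q6 -0.4 F [-0.4  0.3  0.2]
shift [ 54.  -1. -13.]
turn [-0.6 -0.1 -0.2] shift after turn [ 54.  -0. -13.]
```

```bash
python3 -m inch '[[40,[0,-0.5,-14],[-0.6,-0.1,-0.2]],[40,[0,0,0],[0,0,0]],[40,[25,0,0],[0,0,0]],[40,[25,0,0],[0,0,0]],[40,[0,0,0],[0,0,0]]]'
python3 -c "
from h import *
go(.6345,-.134,.112,0.5)"
```

```text
time: 28.02
position: [0.6328, -0.125, 0.1934]
tool_rot: [0.496, 0.505, -0.496, 0.503]
ft_force: [-0.7, 0.7, 0.8]
grip_width: 0.04
t 28.02 TCP [ 0.6328 -0.125   0.1934] jaw 0.9 tilt [-0.001  0.002 -1.   ] w 0.04 q6 -0.39 F [-0.7  0.7  0.8]
shift [81.  2.  9.]
turn [ 0.4 -0.1  0.1] shift after turn [81.  2.  9.]
```

```bash
python3 -m inch '[[40,[0,1,8],[0,0,0]],[40,[0,0,0],[0,0,0]],[40,[0,0,0],[0,0,0]]]'
python3 -c "
from h import *
go(.6345,-.134,.112,0.5)"
```

```text
time: 28.4
position: [0.6356, -0.1328, 0.1966]
tool_rot: [0.496, 0.504, -0.495, 0.505]
ft_force: [-0.3, -0.1, 0.1]
grip_width: 0.0402
t 28.4 TCP [ 0.6356 -0.1328  0.1966] jaw 1.1 tilt [ 0.003 -0.    -1.   ] w 0.0402 q6 -0.4 F [-0.3 -0.1  0.1]
shift [85. -1.  1.]
turn [ 0.6  0.  -0.2] shift after turn [85. -1.  1.]
```

```bash
python3 -m inch '[[40,[25,0,0],[0,0,0]],[40,[25,0,0],[0,0,0]],[40,[20,0,0],[0,0,0]],[28,[12,0,0],[0,0,0]],[28,[0,0,0],[0,0,0]],[28,[0,0,0],[0,0,0]]]'
python3 - <<'E'
from h import *
go(.6345,-.134,.112,0.5)
shot("side","pics/i.png",335,170,415,260,6.6)
E
```

```text
time: 29.15
position: [0.6396, -0.1347, 0.1175]
tool_rot: [0.498, 0.5, -0.493, 0.509]
ft_force: [0.7, -0.3, -0.1]
grip_width: 0.0286
t 29.15 TCP [ 0.6396 -0.1347  0.1175] jaw 1.0 tilt [ 0.013 -0.004 -1.   ] w 0.0286 q6 -0.4 F [ 0.7 -0.3 -0.1]
shift [ 5. -5. -1.]
turn [ 0.5  0.2 -0.7] shift after turn [ 5. -5. -1.]
```

View pics/i.png

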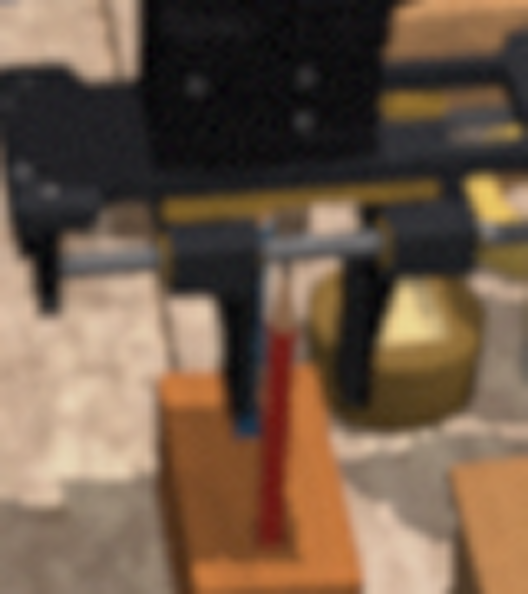

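The gripper straddles the red pencil (crop 278,350), but the finger midpoint (302) sits right of it. I shift about −7 mm along the jaws and look again.

```bash
python3 -m inch '[[28,[0,-6,-1],[0.5,0.2,-0.7]],[28,[0,0,0],[0,0,0]],[28,[4,0,0],[0,0,0]],[28,[0,0,0],[0,0,0]]]'
python3 - <<'E'
from h import *
go(.6345,-.134,.112,0.5)
im=shot("side","pics/j.png",345,185,405,245,8)
for r in(226,229,231): print(r,[tuple(int(v) for v in im[r,c]) for c in range(366,392)])
E
```

```text
time: 29.7
position: [0.6339, -0.1341, 0.1151]
tool_rot: [0.498, 0.501, -0.498, 0.503]
ft_force: [-0.6, -0.0, -0.0]
grip_width: 0.028
t 29.7 TCP [ 0.6339 -0.1341  0.1151] jaw 0.5 tilt [ 0.003 -0.002 -1.   ] w 0.028 q6 -0.39 F [-0.6 -0.  -0. ]
shift [ 3.  1. -0.]
turn [-0.   0.1 -0.2] shift after turn [ 3.  1. -0.]
226 [(71, 50, 36), (21, 19, 18), (15, 18, 17), (20, 20, 20), (27, 32, 36), (26, 43, 58), (22, 49, 66), (42, 55, 69), (75, 62, 62), (98, 54, 46), (109, 33, 26), (112, 23, 16), (118, 41, 23), (152, 83, 49), (179, 107, 58), (178, 109, 57), (133, 82, 44), (69, 45, 30), (24, 19, 17), (18, 19, 19), (22, 23, 24), (22, 17, 19), (42, 34, 20), (72, 56, 30), (84, 64, 30), (92, 70, 37)]
229 [(102, 62, 32), (45, 29, 24), (18, 18, 18), (24, 24, 23), (24, 30, 37), (27, 43, 57), (28, 50, 70), (52, 57, 69), (94, 64, 59), (111, 54, 42), (111, 31, 23), (111, 25, 21), (126, 52, 31), (169, 96, 50), (193, 117, 60), (193, 119, 60), (173, 105, 54), (119, 74, 40), (53, 33, 25), (23, 20, 22), (19, 22, 22), (27, 20, 19), (52, 41, 25), (69, 52, 26), (78, 59, 29), (78, 57, 28)]
231 [(111, 66, 32), (52, 31, 20), (21, 20, 22), (23, 22, 22), (26, 32, 39), (25, 44, 57), (26, 51, 69), (46, 54, 68), (86, 55, 54), (109, 46, 35), (115, 32, 25), (111, 23, 18), (127, 52, 30), (172, 99, 52), (195, 118, 62), (197, 120, 63), (185, 112, 60), (144, 87, 46), (85, 55, 34), (40, 31, 30), (24, 23, 22), (26, 21, 16), (50, 36, 21), (68, 50, 24), (75, 57, 28), (75, 56, 28)]
```

View pics/j.png

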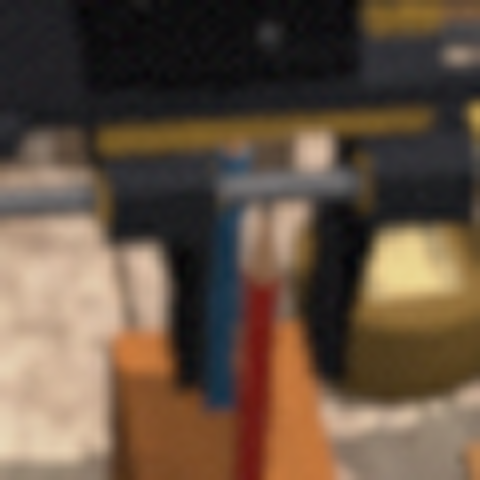

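```bash
python3 -m inch '[[28,[0,-2,0],[0,0,0]],[28,[0,0,0],[0,0,0]],[20,[0,0,0],[0,0,0]]]' 6
python3 - <<'E'
from h import *
go(.6345,-.134,.112,0.5)
im=imaging.camera("side")
for r in(226,228,230): print(r,[tuple(int(v) for v in im[r,c]) for c in range(366,390)])
E
```

```text
time: 30.12
position: [0.6321, -0.1342, 0.1152]
tool_rot: [0.498, 0.501, -0.498, 0.503]
ft_force: [0.9, -0.3, -0.4]
grip_width: 0.0238
t 30.12 TCP [ 0.6321 -0.1342  0.1152] jaw 0.5 tilt [ 0.003 -0.002 -1.   ] w 0.0238 q6 -0.39 F [ 0.9 -0.3 -0.4]
shift [ 3.  2. -0.]
turn [-0.   0.1 -0.2] shift after turn [ 3.  2. -0.]
226 [(70, 50, 37), (23, 21, 19), (11, 9, 13), (23, 18, 22), (24, 31, 33), (26, 42, 55), (27, 49, 67), (40, 53, 67), (76, 61, 63), (98, 52, 44), (111, 35, 30), (112, 24, 18), (118, 40, 23), (142, 73, 43), (130, 76, 47), (82, 51, 34), (34, 27, 22), (23, 26, 26), (20, 21, 20), (15, 17, 16), (33, 26, 18), (63, 47, 24), (76, 57, 27), (81, 62, 32)]
228 [(91, 54, 29), (32, 21, 15), (14, 13, 15), (21, 19, 18), (23, 28, 32), (29, 44, 58), (27, 51, 69), (46, 53, 66), (86, 61, 60), (107, 52, 44), (112, 35, 27), (113, 27, 22), (123, 47, 28), (156, 86, 45), (161, 97, 51), (115, 71, 40), (54, 36, 27), (20, 21, 23), (22, 22, 25), (16, 14, 14), (38, 30, 20), (62, 46, 24), (74, 56, 30), (79, 59, 31)]
230 [(127, 77, 37), (59, 33, 21), (19, 17, 18), (23, 21, 24), (23, 27, 34), (27, 43, 58), (26, 51, 70), (50, 54, 68), (94, 63, 57), (113, 53, 41), (114, 36, 24), (110, 23, 18), (128, 52, 29), (173, 98, 50), (186, 112, 56), (145, 89, 47), (79, 50, 33), (29, 23, 22), (20, 21, 23), (19, 18, 14), (42, 33, 18), (65, 49, 26), (72, 52, 27), (75, 57, 28)]
```

Finger midpoint and pencil now both lie at column 376, so I close gently.

```bash
python3 -m inch '[[4,[0,0,0],[0,0,0]],[4,[0,0,0],[0,0,0]],[4,[0,0,0],[0,0,0]],[4,[0,0,0],[0,0,0]],[4,[0,0,0],[0,0,0]],[4,[0,0,0],[0,0,0]]]' 8
python3 - <<'E'
from h import *
go(.6345,-.134,.2,0.5)
imaging.camera("side");fit("pencil_stand",corners(.056,.11,0,.055),[.635,-.105,0],("side",))
E
```

```text
time: 30.92
position: [0.6321, -0.1342, 0.1152]
tool_rot: [0.498, 0.501, -0.498, 0.503]
ft_force: [-0.4, -0.7, -0.9]
grip_width: 0.0081
t 30.92 TCP [ 0.6321 -0.1342  0.1152] jaw 0.5 tilt [ 0.003 -0.002 -1.   ] w 0.0081 q6 -0.39 F [-0.4 -0.7 -0.9]
shift [-85.   3.   0.]
turn [-0.   0.1 -0.2] shift after turn [-85.   2.  -0.]
pencil_stand ['side'] [ 0.6335 -0.1061] yaw -0.5 1-iou 0.064
```

```bash
python3 -m inch '[[4,[-4,0,0],[0,0,0]],[4,[-6,0,0],[0,0,0]],[4,[-6,0,0],[0,0,0]],[4,[-6,0,0],[0,0,0]],[4,[-6,0,0],[0,0,0]]]' 12
python3 - <<'E'
from h import *
go(.632,-.134,.2,0.5)
E
```

```text
time: 31.65
position: [0.632, -0.1341, 0.1451]
tool_rot: [0.498, 0.501, -0.498, 0.503]
ft_force: [-0.5, -0.2, 0.2]
grip_width: 0.008
t 31.65 TCP [ 0.632  -0.1341  0.1451] jaw 0.5 tilt [ 0.003 -0.002 -1.   ] w 0.008 q6 -0.39 F [-0.5 -0.2  0.2]
shift [-55.   0.  -0.]
turn [-0.   0.1 -0.2] shift after turn [-55.  -0.  -0.]
```

```bash
python3 -m inch '[[4,[-7,0,0],[0,0,0]],[4,[-8,0,0],[0,0,0]],[4,[-10,0,0],[0,0,0]],[4,[-15,0,0],[0,0,0]],[4,[-20,0,0],[0,0,0]],[4,[0,0,0],[0,0,0]]]'
python3 - <<'E'
from h import *
shot("side","pics/k.png",300,130,420,280,4)
x=place(np.array([[.09,0,0]]),.4845,-.319,np.radians(-10.8))[0];print(x)
fit("pencil_stand",corners(.056,.11,0,.055),[.635,-.105,0],("side",))
go(x[0],x[1],.2,79.2)
for u in (imaging.tip_of("side","red_tray")):print(u)
E
```

```text
time: 32.4
position: [0.6327, -0.1343, 0.2108]
tool_rot: [0.499, 0.5, -0.497, 0.504]
ft_force: [-0.6, -0.4, -0.7]
grip_width: 0.0082
[ 0.57290585 -0.33586432  0.        ]
pencil_stand ['side'] [ 0.633  -0.1057] yaw 0.4 1-iou 0.052
t 32.5 TCP [ 0.6312 -0.1338  0.2086] jaw 0.5 tilt [ 0.002 -0.001 -1.   ] w 0.0079 q6 -0.39 F [-0.7  0.5 -0.1]
shift [  9. -60. 202.]
turn [-78.7   0.1  -0.1] shift after turn [   9. -209.  -19.]
{'pixel': [309.9, 339.6], 'confidence': 0.6}
```

View pics/k.png

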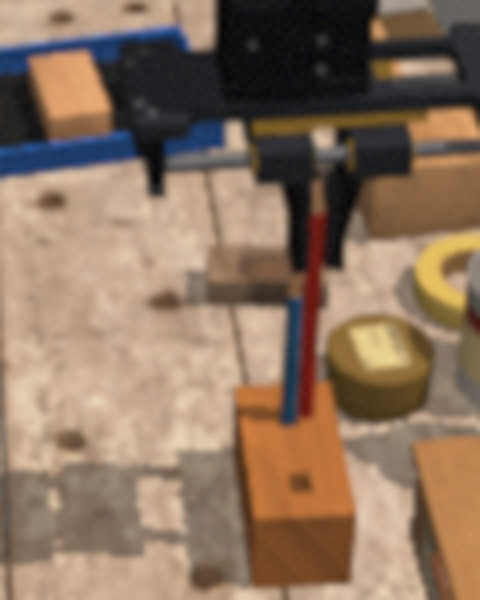

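```bash
python3 - <<'E'
from h import *
print(at("side",(359,326),.053),at("top",(441.4,183.6),.053))
# blue: e.png rim (603,105)/5+(220,120); a.png (130,125)
print("blue",at("side",(340.5,140.9),.053),at("top",(206.9,169.7),.053),place(np.array([[.09,0,0]]),.5113,.3265,np.radians(8.5))[0])
E
python3 -m inch '[[4,[0,0,0],[-10,0,0]],[4,[0,0,0],[-10,0,0]],[4,[0,0,0],[-10,0,0]],[4,[0,0,0],[-10,0,0]],[4,[0,0,0],[-10,0,0]],[4,[0,0,0],[-10,0,0]],[4,[0,0,0],[-10,0,0]],[4,[0,0,0],[-8.7,0,0]],[4,[0,0,0],[0,0,0]]]'
python3 -c "
from h import *
go(.5729,-.3359,.2,79.2)"
```

```text
[[ 0.57480325 -0.33511607  0.053     ]] [[ 0.57081445 -0.33339797  0.053     ]]
blue [[0.60083066 0.33379071 0.053     ]] [[0.59770452 0.33723461 0.053     ]] [0.60031143 0.33980285 0.        ]
time: 33.67
position: [0.6245, -0.1313, 0.1968]
tool_rot: [0.053, 0.712, -0.049, 0.698]
ft_force: [-0.5, 0.7, -0.3]
grip_width: 0.0083
t 33.67 TCP [ 0.6245 -0.1313  0.1968] jaw 81.7 tilt [-0.019  0.007 -1.   ] w 0.0083 q6 -1.81 F [-0.5  0.7 -0.3]
shift [  -4. -210.  -22.]
turn [ 2.5 -1.1 -0.2] shift after turn [  -3. -211.  -12.]
```

```bash
python3 -m inch '[[4,[0,-30,-2],[2.5,-1.1,-0.2]],[4,[0,-40,-2],[0,0,0]],[4,[0,-40,-2],[0,0,0]],[4,[0,-40,-2],[0,0,0]],[4,[0,-35,-2],[0,0,0]],[4,[0,-18,0],[0,0,0]],[4,[0,0,0],[0,0,0]],[4,[0,0,0],[0,0,0]]]'
python3 -c "
from h import *
go(.573,-.335,.2,79.2)"
```

```text
time: 34.67
position: [0.5739, -0.3304, 0.1913]
tool_rot: [0.075, 0.706, -0.07, 0.701]
ft_force: [-0.2, 1.0, 0.0]
grip_width: 0.0084
t 34.67 TCP [ 0.5739 -0.3304  0.1913] jaw 78.2 tilt [-0.007  0.007 -1.   ] w 0.0084 q6 -2.06 F [-0.2  1.   0. ]
shift [-9. -5.  0.]
turn [-1.  -0.5 -0.3] shift after turn [-9. -5. -0.]
```

```bash
python3 -m inch '[[4,[0,-5,0],[-1,-0.5,-0.3]],[4,[0,0,0],[0,0,0]],[4,[15,0,0],[0,0,0]],[4,[10,0,0],[0,0,0]],[4,[0,0,0],[0,0,0]]]'
python3 - <<'E'
from h import *
go(.573,-.335,.12,79.2)
shot("side","pics/l.png",310,230,420,360,4.5)
E
```

```text
time: 35.3
position: [0.5735, -0.3315, 0.1641]
tool_rot: [0.066, 0.704, -0.064, 0.704]
ft_force: [-0.7, 0.1, -0.7]
grip_width: 0.0085
t 35.3 TCP [ 0.5735 -0.3315  0.1641] jaw 79.5 tilt [-0.     0.002 -1.   ] w 0.0085 q6 -2.08 F [-0.7  0.1 -0.7]
shift [44. -4.  0.]
turn [ 0.3 -0.  -0.1] shift after turn [44. -4.  0.]
```

View pics/l.png

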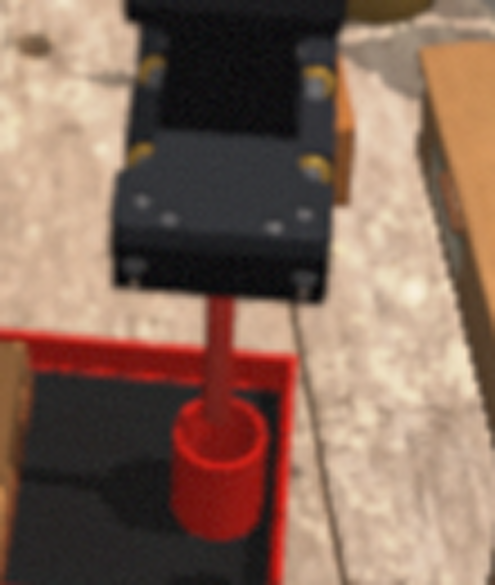

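The foot (217,418 in the crop) is at the cup mouth, with the rim centre at (219,432). I nudge −4 mm and lower.

```bash
python3 -m inch '[[4,[0,-4,0],[0.3,0,0]],[4,[0,0,0],[0,0,0]],[4,[10,0,0],[0,0,0]],[4,[10,0,0],[0,0,0]],[4,[10,0,0],[0,0,0]],[4,[8,0,0],[0,0,0]],[4,[0,0,0],[0,0,0]]]'
python3 -c "
from h import *
go(.573,-.335,.119,79.2)"
```

```text
time: 36.22
position: [0.5729, -0.3361, 0.1236]
tool_rot: [0.068, 0.704, -0.066, 0.704]
ft_force: [0.4, -0.2, -0.4]
grip_width: 0.0082
t 36.22 TCP [ 0.5729 -0.3361  0.1236] jaw 79.1 tilt [ 0.     0.002 -1.   ] w 0.0082 q6 -2.08 F [ 0.4 -0.2 -0.4]
shift [ 5.  1. -0.]
turn [-0.1  0.  -0.1] shift after turn [ 5.  1. -0.]
```

```bash
python3 -m inch '[[4,[4,0,0],[0,0,0]],[4,[0,0,0],[0,0,0]],[40,[0,0,0],[0,0,0]],[40,[0,0,0],[0,0,0]],[40,[0,0,0],[0,0,0]],[40,[0,0,0],[0,0,0]],[40,[0,0,0],[0,0,0]],[40,[-20,0,0],[0,0,0]],[40,[-40,0,0],[0,0,0]],[40,[-40,0,0],[0,0,0]],[40,[-30,0,0],[0,0,0]],[40,[0,0,0],[0,0,0]]]'
python3 - <<'E'
from h import *
go(.6325,-.080,.25,.5)
shot("side","pics/m.png",230,200,410,390,3)
E
```

```text
time: 37.72
position: [0.573, -0.3365, 0.2534]
tool_rot: [0.068, 0.704, -0.067, 0.704]
ft_force: [0.2, -0.2, 0.2]
grip_width: 0.0399
t 37.72 TCP [ 0.573  -0.3365  0.2534] jaw 79.1 tilt [ 0.001  0.001 -1.   ] w 0.0399 q6 -2.08 F [ 0.2 -0.2  0.2]
shift [  4. 263.  10.]
turn [78.6 -0.  -0.1] shift after turn [   3.   62. -256.]
```

View pics/m.png

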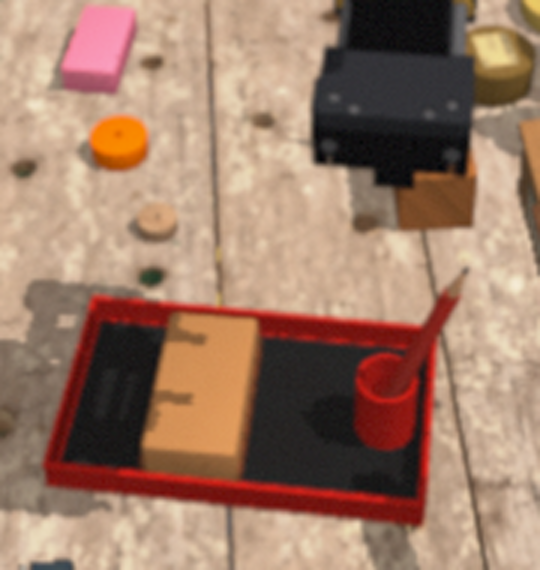

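The red pencil stands leaning in the red cup, and the block lies flat beside it. Now the blue pencil.

```bash
python3 -m inch '[[40,[0,0,0],[10,0,0]],[40,[0,0,0],[10,0,0]],[40,[0,0,0],[10,0,0]],[40,[0,0,0],[10,0,0]],[40,[0,0,0],[10,0,0]],[40,[0,0,0],[10,0,0]],[40,[0,0,0],[10,0,0]],[40,[0,0,0],[8.6,0,0]],[40,[0,0,0],[0,0,0]]]'
python3 -m inch '[[40,[0,10,-42],[0,0,0]],[40,[0,10,-42],[0,0,0]],[40,[0,10,-42],[0,0,0]],[40,[0,10,-42],[0,0,0]],[40,[0,10,-42],[0,0,0]],[40,[0,8,-30],[0,0,0]],[40,[0,0,0],[0,0,0]],[40,[0,0,0],[0,0,0]]]'
python3 -c "
from h import *
go(.6312,-.080,.19,.5)"
```

```text
time: 38.9
position: [0.5633, -0.3287, 0.2305]
tool_rot: [-0.508, -0.505, 0.51, -0.476]
ft_force: [-0.7, -0.1, 0.5]
grip_width: 0.0406
time: 39.9
position: [0.6257, -0.0835, 0.2252]
tool_rot: [0.501, 0.515, -0.507, 0.476]
ft_force: [-0.7, 0.0, -1.0]
grip_width: 0.0399
t 39.9 TCP [ 0.6257 -0.0835  0.2252] jaw -0.9 tilt [-0.045  0.034 -0.998] w 0.0399 q6 -0.31 F [-0.7  0.  -1. ]
shift [35.  7. -2.]
turn [-1.5 -1.9  2.6] shift after turn [35.  6. -3.]
```

```bash
python3 -m inch '[[40,[0,6,-3],[-1.5,-1.9,2.6]],[40,[0,0,0],[0,0,0]],[40,[15,0,0],[0,0,0]],[40,[15,0,0],[0,0,0]],[40,[0,0,0],[0,0,0]],[40,[0,0,0],[0,0,0]]]'
python3 -c "
from h import *
go(.6312,-.080,.115,.5)"
```

```text
time: 40.65
position: [0.63, -0.0862, 0.1904]
tool_rot: [0.498, 0.502, -0.5, 0.5]
ft_force: [0.5, -0.5, 0.3]
grip_width: 0.0401
t 40.65 TCP [ 0.63   -0.0862  0.1904] jaw 0.3 tilt [-0.004  0.    -1.   ] w 0.0401 q6 -0.31 F [ 0.5 -0.5  0.3]
shift [75.  2. -6.]
turn [-0.2 -0.   0.3] shift after turn [75.  1. -6.]
```

```bash
python3 -m inch '[[40,[0,1,-6],[-0.2,0,0.3]],[40,[0,0,0],[0,0,0]],[40,[20,0,0],[0,0,0]],[40,[20,0,0],[0,0,0]],[40,[20,0,0],[0,0,0]],[28,[10,0,0],[0,0,0]],[28,[0,0,0],[0,0,0]],[28,[0,0,0],[0,0,0]]]'
python3 - <<'E'
from h import *
go(.6312,-.080,.115,.5)
print(proj("side",get_obs()["position"]))
im=imaging.camera("side")
for r in(206,209,212,215,218): print(r,[tuple(int(v) for v in im[r,c]) for c in range(361,388)])
E
```

```text
time: 41.65
position: [0.6348, -0.0794, 0.123]
tool_rot: [0.499, 0.499, -0.495, 0.506]
ft_force: [0.2, 0.3, -0.5]
grip_width: 0.0285
t 41.65 TCP [ 0.6348 -0.0794  0.123 ] jaw 0.6 tilt [ 0.01  -0.003 -1.   ] w 0.0285 q6 -0.31 F [ 0.2  0.3 -0.5]
shift [ 8. -4.  0.]
turn [ 0.1  0.2 -0.6] shift after turn [ 8. -4.  1.]
[[372.96496641 210.67344161]]
206 [(142, 122, 104), (108, 92, 79), (54, 47, 40), (17, 16, 17), (12, 14, 17), (23, 21, 20), (51, 45, 39), (94, 80, 67), (114, 95, 82), (111, 95, 82), (81, 74, 72), (40, 54, 68), (26, 53, 74), (46, 60, 74), (93, 87, 85), (123, 106, 92), (122, 102, 87), (110, 91, 77), (79, 64, 55), (40, 35, 31), (21, 23, 21), (24, 25, 25), (21, 20, 21), (65, 55, 49), (140, 120, 104), (187, 160, 139), (202, 175, 150)]
209 [(206, 178, 155), (166, 145, 126), (100, 87, 75), (39, 32, 30), (13, 13, 14), (32, 29, 26), (92, 80, 70), (164, 141, 121), (196, 168, 144), (193, 165, 143), (140, 122, 112), (66, 70, 79), (24, 50, 71), (65, 69, 78), (137, 120, 108), (189, 162, 140), (207, 178, 153), (201, 171, 148), (158, 134, 115), (92, 79, 67), (39, 34, 30), (21, 21, 24), (18
[... 696 characters left out ...]
53, 64, 77), (29, 52, 70), (94, 92, 93), (168, 149, 133), (196, 168, 146), (198, 169, 146), (200, 171, 149), (204, 175, 151), (194, 165, 143), (160, 134, 108), (138, 107, 67), (138, 105, 53), (141, 107, 56), (144, 109, 58), (143, 109, 56), (154, 120, 69)]
218 [(183, 155, 133), (207, 177, 153), (217, 189, 163), (219, 190, 165), (218, 190, 164), (216, 189, 163), (214, 186, 163), (213, 186, 161), (204, 177, 154), (165, 144, 127), (98, 92, 91), (41, 56, 71), (36, 55, 71), (102, 97, 96), (169, 148, 131), (198, 169, 147), (193, 165, 142), (189, 161, 139), (178, 152, 131), (155, 132, 112), (122, 101, 76), (120, 92, 52), (136, 103, 53), (144, 109, 58), (145, 109, 59), (146, 110, 59), (143, 108, 56)]
```

```bash
python3 -m inch '[[28,[0,-1.5,0],[0,0.2,-0.6]],[28,[0,0,0],[0,0,0]],[28,[7,0,0],[0,0,0]],[20,[0,0,0],[0,0,0]],[20,[0,0,0],[0,0,0]]]' 6
python3 - <<'E'
from h import *
go(.6312,-.080,.115,.5)
im=imaging.camera("side").astype(int).sum(2)
for r in(208,210,212,214,216): print(r,im[r,361:388])
E
```

```text
time: 42.32
position: [0.634, -0.0798, 0.117]
tool_rot: [0.498, 0.502, -0.497, 0.503]
ft_force: [-0.2, 0.0, 0.3]
grip_width: 0.0209
t 42.32 TCP [ 0.634  -0.0798  0.117 ] jaw 0.6 tilt [ 0.002  0.    -1.   ] w 0.0209 q6 -0.31 F [-0.2  0.   0.3]
shift [ 2. -3.  0.]
turn [ 0.1 -0.  -0.1] shift after turn [ 2. -3.  0.]
208 [544 540 476 311 130  46  55 164 346 446 367 214 141 213 371 462 373 189
  79  67  53 187 386 505 540 537 524]
210 [560 563 507 343 147  39  59 166 346 437 355 207 150 230 400 473 374 188
  76  67  60 204 409 479 455 412 366]
212 [535 558 545 408 198  54  57 196 371 421 320 192 144 257 443 499 411 251
 105  55  68 162 296 331 312 333 416]
214 [524 539 519 424 251  99  50 205 399 439 329 191 162 283 452 518 486 356
 204 117  85 153 251 302 306 315 380]
216 [528 552 557 534 420 315 323 370 456 455 325 188 152 279 446 515 509 481
 453 412 321 263 296 310 310 304 319]
```

```bash
python3 -m inch '[[20,[0,-0.6,0],[0,0,0]],[20,[0,0,0],[0,0,0]],[4,[0,0,0],[0,0,0]],[4,[0,0,0],[0,0,0]],[4,[0,0,0],[0,0,0]],[4,[0,0,0],[0,0,0]],[4,[0,0,0],[0,0,0]]]' 8
python3 -m inch '[[4,[-4,0,0],[0,0,0]],[4,[-6,0,0],[0,0,0]],[4,[-6,0,0],[0,0,0]],[4,[-6,0,0],[0,0,0]],[4,[-6,0,0],[0,0,0]]]' 12
python3 - <<'E'
from h import *
go(.633,-.080,.2,.5)
imaging.camera("side");fit("pencil_stand",corners(.056,.11,0,.055),[.634,-.105,0],("side",))
E
```

```text
time: 43.25
position: [0.6333, -0.0798, 0.1171]
tool_rot: [0.498, 0.502, -0.497, 0.503]
ft_force: [-0.2, 0.2, -0.4]
grip_width: 0.0081
time: 43.88
position: [0.6333, -0.0798, 0.1471]
tool_rot: [0.498, 0.502, -0.497, 0.503]
ft_force: [-0.4, -0.1, 0.5]
grip_width: 0.0082
t 43.88 TCP [ 0.6333 -0.0798  0.1471] jaw 0.6 tilt [ 0.002  0.    -1.   ] w 0.0082 q6 -0.31 F [-0.4 -0.1  0.5]
shift [-53.  -0.   0.]
turn [ 0.1 -0.  -0.1] shift after turn [-53.  -0.   0.]
pencil_stand ['side'] [ 0.6338 -0.1056] yaw -0.4 1-iou 0.036
```

```bash
python3 -m inch '[[4,[-7,0,0],[0,0,0]],[4,[-8,0,0],[0,0,0]],[4,[-10,0,0],[0,0,0]],[4,[-15,0,0],[0,0,0]],[4,[-20,0,0],[0,0,0]],[4,[-25,0,0],[0,0,0]],[4,[0,0,0],[0,0,0]]]'
python3 -m inch '[[4,[0,-4,-45],[0,0,0]],[4,[0,-4,-45],[0,0,0]],[4,[0,-4,-45],[0,0,0]],[4,[0,-4,-45],[0,0,0]],[4,[0,-4,-45],[0,0,0]],[4,[0,-4,-45],[0,0,0]],[4,[0,-4,-45],[0,0,0]],[4,[0,-4,-45],[0,0,0]],[4,[0,0,-30],[0,0,0]],[4,[0,0,0],[0,0,0]]]'
python3 -m inch '[[4,[0,0,0],[10,0,0]],[4,[0,0,0],[10,0,0]],[4,[0,0,0],[10,0,0]],[4,[0,0,0],[10,0,0]],[4,[0,0,0],[10,0,0]],[4,[0,0,0],[10,0,0]],[4,[0,0,0],[10,0,0]],[4,[0,0,0],[10,0,0]],[4,[0,0,0],[0,0,0]],[4,[0,0,0],[0,0,0]]]'
python3 - <<'E'
from h import *
go(.5995,.3365,.2,-81.5)
imaging.camera("side");imaging.camera("top");fit("pencil_stand",corners(.056,.11,0,.055),[.634,-.105,0])
E
```

```text
time: 44.85
position: [0.6341, -0.08, 0.239]
tool_rot: [0.498, 0.501, -0.496, 0.504]
ft_force: [-0.0, -0.0, 0.1]
grip_width: 0.0082
time: 46.1
position: [0.5931, 0.3198, 0.2298]
tool_rot: [0.496, 0.503, -0.501, 0.501]
ft_force: [-0.2, -0.0, -0.1]
grip_width: 0.0084
time: 47.35
position: [0.5904, 0.3049, 0.2226]
tool_rot: [-0.698, -0.041, 0.713, -0.051]
ft_force: [0.1, 0.3, -0.2]
grip_width: 0.0086
t 47.35 TCP [0.5904 0.3049 0.2226] jaw -82.5 tilt [-0.021 -0.016 -1.   ] w 0.0086 q6 1.76 F [ 0.1  0.3 -0.2]
shift [ 22. -30. -14.]
turn [-1.   1.3 -0.7] shift after turn [ 23. -30. -14.]
pencil_stand ['top', 'side'] [ 0.6331 -0.1055] yaw -0.2 1-iou 0.084
```

```bash
python3 -m inch '[[4,[0,-25,-12],[-1,1.3,-0.7]],[4,[0,0,0],[0,0,0]],[4,[0,0,0],[0,0,0]]]'
python3 -c "
from h import *
go(.5995,.3365,.172,-81.5)"
```

```text
time: 47.92
position: [0.5998, 0.3348, 0.2224]
tool_rot: [0.706, 0.054, -0.704, 0.053]
ft_force: [0.4, 1.0, 0.2]
grip_width: 0.0086
t 47.92 TCP [0.5998 0.3348 0.2224] jaw -81.4 tilt [ 0.002  0.002 -1.   ] w 0.0086 q6 1.77 F [0.4 1.  0.2]
shift [50. -2.  0.]
turn [ 0.1 -0.1  0.1] shift after turn [50. -2.  0.]
```

```bash
python3 -m inch '[[4,[0,-1.5,0],[0,0,0]],[4,[20,0,0],[0,0,0]],[4,[18,0,0],[0,0,0]],[4,[12,0,0],[0,0,0]],[4,[0,0,0],[0,0,0]],[4,[0,0,0],[0,0,0]]]'
python3 - <<'E'
from h import *
go(.5995,.3365,.12,-81.5)
a=imaging.camera("side")[85:190,285:385,::-1];b=imaging.camera("top")[140:215,175:255,::-1]
a=cv2.resize(a,None,fx=4,fy=4,interpolation=cv2.INTER_CUBIC);b=cv2.resize(b,(400,420),interpolation=cv2.INTER_CUBIC)
cv2.imwrite("pics/n.png",np.hstack([a,b]))
E
```

```text
time: 48.68
position: [0.6001, 0.3364, 0.171]
tool_rot: [0.706, 0.054, -0.704, 0.053]
ft_force: [0.2, -0.3, 0.9]
grip_width: 0.0083
t 48.68 TCP [0.6001 0.3364 0.171 ] jaw -81.4 tilt [ 0.003  0.002 -1.   ] w 0.0083 q6 1.77 F [ 0.2 -0.3  0.9]
shift [51. -0.  1.]
turn [ 0.1 -0.2  0.1] shift after turn [51. -0.  1.]
```

View pics/n.png

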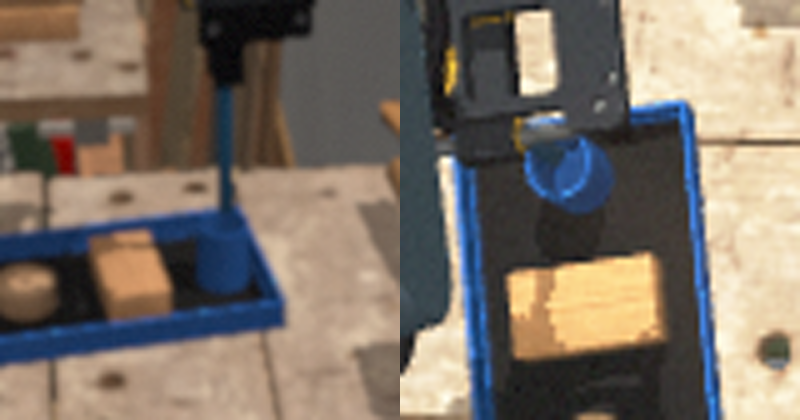

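The side view shows the pencil (226) over the cup (centre 223), and the height offset fits. The perch and plug are flat beside each other. I lower the pencil.

```bash
python3 -m inch '[[4,[10,0,0],[0,0,0]],[4,[10,0,0],[0,0,0]],[4,[10,0,0],[0,0,0]],[4,[10,0,0],[0,0,0]],[4,[8,0,0],[0,0,0]],[4,[0,0,0],[0,0,0]]]'
python3 -c "
from h import *
go(.5995,.3365,.12,-81.5)"
```

```text
time: 49.52
position: [0.6002, 0.3365, 0.1198]
tool_rot: [0.706, 0.054, -0.704, 0.053]
ft_force: [0.3, 0.5, -1.2]
grip_width: 0.0082
t 49.52 TCP [0.6002 0.3365 0.1198] jaw -81.4 tilt [ 0.003  0.002 -1.   ] w 0.0082 q6 1.77 F [ 0.3  0.5 -1.2]
shift [-0. -0.  1.]
turn [ 0.1 -0.2  0.1] shift after turn [-0. -0.  1.]
```

```bash
python3 -m inch '[[40,[0,0,0],[0,0,0]],[40,[0,0,0],[0,0,0]],[40,[0,0,0],[0,0,0]],[40,[0,0,0],[0,0,0]],[40,[0,0,0],[0,0,0]],[40,[-20,0,0],[0,0,0]],[40,[-40,0,0],[0,0,0]],[40,[-40,0,0],[0,0,0]],[40,[-30,0,0],[0,0,0]],[40,[-20,0,0],[0,0,0]],[40,[0,0,0],[0,0,0]],[40,[0,0,0],[0,0,0]]]'
python3 - <<'E'
from h import *
go(.5,.2,.3)
a=imaging.camera("side");b=imaging.camera("top")
cv2.imwrite("pics/o.png",cv2.resize(a[110:390,220:460,::-1],None,fx=2.1,fy=2.1,interpolation=cv2.INTER_CUBIC))
for n,M,x in(("dark_perch_mid",corners(.04,.08,0,.022),[.6476,.1083,1.48]),("wax_tin_mid",disc(.067,0,.036),[.7048,.0022,0]),("pencil_stand",corners(.056,.11,0,.055),[.634,-.105,0]),("sanding_block_mid",corners(.062,.11,.003,.041),[.457,-.314,-.18]),("pale_perch_mid",corners(.045,.085,.003,.029),[.53,.33,.15]),("plug_mid",disc(.046,.003,.023),[.451,.32,0])): fit(n,M,x)
E
```

```text
time: 51.02
position: [0.6011, 0.3369, 0.2842]
tool_rot: [0.71, 0.055, -0.7, 0.052]
ft_force: [-0.1, -0.1, 0.0]
grip_width: 0.0401
t 51.02 TCP [0.6011 0.3369 0.2842] jaw -81.4 tilt [ 0.013  0.006 -1.   ] w 0.0401 q6 1.77 F [-0.1 -0.1  0. ]
shift [-18. 120. 120.]
dark_perch_mid ['top', 'side'] [0.648  0.1087] yaw 83.9 1-iou 0.067
wax_tin_mid ['top', 'side'] [0.7035 0.0019] yaw -0.4 1-iou 0.055
pencil_stand ['top', 'side'] [ 0.6337 -0.1051] yaw 0.5 1-iou 0.067
sanding_block_mid ['top', 'side'] [ 0.4569 -0.3149] yaw -10.0 1-iou 0.066
pale_perch_mid ['top', 'side'] [0.5296 0.3309] yaw 6.5 1-iou 0.089
plug_mid ['top', 'side'] [0.4515 0.3191] yaw 1.7 1-iou 0.095
```

View pics/o.png

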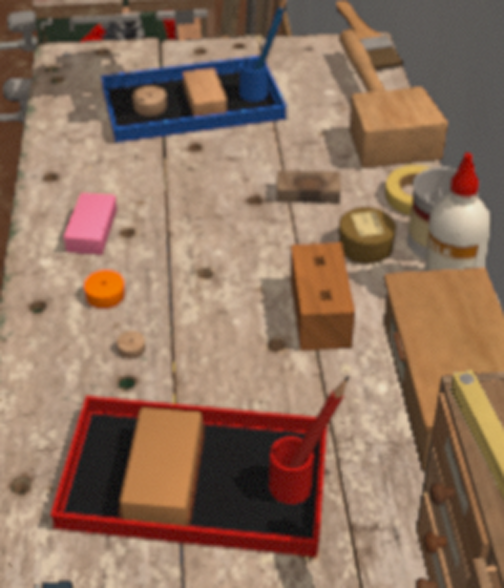

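All five parts are in place: both pencils lean in their cups, and the stand, dark perch and tin are where they were. I hand in.

```bash
python3 -c "
from rig import robot;print(robot.hand_in())"
```

```text
the job is handed in; nothing more can be done
None
```

Both kits are made up and I handed the job in at about 51 s of the 138 s allowed. The hand-in reports no verdict.

- **Red tray:** the sanding block lies flat on the floor and the red pencil leans in the cup.
- **Blue tray:** the pale perch and the large brown plug lie flat side by side, and the blue pencil leans in the cup.
- **Stand and bystanders:** I drew both pencils straight up. The stand, dark perch and wax tin each measured within about 2 mm of their first fits, which is the calibration error.
- **Contact:** the gripper was clear of everything at the end. The highest wrist force in any end-of-move or state reading was about 41 N, while pressing the sanding block onto the tray floor, against the 120 N limit. I don't have readings for every instant between those.

Two checks disagreed or failed along the way:

- **Red tray position:** the side camera never gave an outline of the tray, and its corners read up to about 10 mm away from the top-camera fit at one corner. I placed the block a little toward the side reading, and the last picture shows it clear of the walls.
- **First grasp on the red pencil:** by the picture, the gripper was about 8 mm off centre on the first approach. I corrected it against the camera before closing.

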